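# Set a carton feeder's gate with a setting gauge

### The arm

A 7-joint arm with a two-finger parallel gripper is mounted at the origin on a cart in front of the work surface, level with it; the furniture and walls round the work are solid. World frame = base frame: x ahead of the robot, y to its left, z up, the work surface at z = 0. Lengths are in m, angles in rad, forces in N, time in s.
With the tool pointing down it reaches from about 0.4 to 0.875 m from the base axis. Payload 19.3 kg.
Tool frame: the origin (TCP) lies between the finger pads; the fingertips stand 17 mm ahead of it and the grasp point (between the pads) lies 2 mm behind it (bot.tips_ahead is the z of the fingertips in the tool frame, in m); z points along the fingers, y is the direction in which the jaws open and shut (so a half turn about z gives the same grasp; the last joint's range is limited). The gripper opens to 85 mm and grips with 20 to 120 N. Pads are 22 mm wide; open, the fingers measure 114 mm over their backs; the gripper's body (76 mm by 85 mm) begins 54 mm behind the grasp point. The pads swing forward as they close: fully open they stand 13 mm farther back than shut.
Start: joints at [1.14, 0.521, -0.036, 1.599, 0.021, 1.021, -0.113], TCP at [0.221, -0.585, 0.248] pointing down, gripper open.
Joint ranges: [-2.91, 2.91], [-0.3, 2.13], [-1.5, 1.42], [0.17, 2.43], [-1.26, 4.41], [0.16, 1.93], [-2.52, 2.52]. Speed limits (rad/s): [1.89, 1.89, 2.39, 2.39, 3.01, 3.01, 3.01].

### API

Orientations are given as [roll, pitch, yaw] about the fixed x, y, z axes, in that order (R = Rz(yaw) Ry(pitch) Rx(roll)).
In Python, from workcell import telemetry, cams, job, bot gives the robot as it stands.
- The arm moves only by the tool arm_command, never from a script. Its argument "deltas" is a list of rows, each a list of 7 numbers: the opening, from -1 (shut) to 1 (fully open), so that 0 is half open, then the shift along the tool's x, y, z normalised to -1 to 1, where 1 is 150 mm, then the turn, a rotation vector about the tool's x, y, z normalised to -1 to 1, where 1 is 45 degrees. In form: [[hand, tx, ty, tz, rx, ry, rz], ...]. A call has 1 to 8 rows; each row is the pose to reach, as a shift and turn from the pose commanded when the call began, along the tool's axes at that moment; what a row does not reach only later rows make up. A row lasts 1/8 s, in which the tool goes at most 62.5 mm and 10.7 degrees, less where a joint would pass 70% of its speed; a pose out of reach is approached as far as the arm can. A call with a number of a shift or a turn outside -1 to 1 is refused whole. A call with a gripper value outside its range is refused whole. The fingers move at their own pace and stop on an object; "newtons" is the grip in N (left out, the last holds). Time passes only in rows, so rows that repeat a pose let the fingers close. It gives the time, the measured TCP pose, the force and the opening at its end, in the units of the state.
- telemetry.observe(): the state, without advancing time (a new reading comes with each control period).
- cams.grab_frame(name): name is "scene" or "top"; returns the picture (384x512x3 uint8, blue, green, red); there is no depth.
- cams.get_calibration(name): a dict with "fx", "fy", "cx", "cy" (pixels), "R" (3x3) and "t" (3): a world point X has camera coordinates R X + t. Camera axes: x right, y down, z forward; pixel columns grow to the right and rows downward; lengths in m; the calibration is good to about 2 mm. A picture is of the moment at which its call begins. get_calibration takes no time and is no camera call.
- job.job_done(): hands the job in, once; it reports no verdict.
The state is a dict: "clock": time; "qpos": joint angles; "qd": joint speeds; "joint_efforts": joint torques, N m; "position": TCP position; "tool_rot": TCP orientation; "force": force on the tool from outside, world axes, zero at the start; "moment": the same for the moment, N m; "grip_width": finger opening in m.
Only numpy, scipy, OpenCV 4.12 (cv2) and the standard library are available. Lean on these libraries where they do the work, as an engineer would, in place of code of your own. Each camera call takes 0.05 s, during which the arm holds its last target.

### The job

The card feeder is to be set up for flat-folded cartons: slide the 4 mm blade of the setting gauge flat along the feeder's bed and under the gate, then screw the gate down with the black knob on top until the blade just drags - gripped lightly, so it can still be drawn by hand against a light, definite drag. Never ram the gate with the blade or clamp it hard, leave the other things on the table alone, and leave the gauge lying in the gap for the second person to check the drag.

Things in the scene. Friction and masses are not known exactly. Their poses are not given: they have to be found in the camera images.
- feeder: Grey bench card feeder, fixed to the table, 225 x 150 mm. Origin: on the table under it; x points along the feed, from its open front (robot side) to its gate, y to its left, z up. Flat steel bed at z = 45 mm, 130 mm wide. A bridge spans the bed: cheeks from x = 18 to 62 mm (63 mm either side of the middle), crosshead from z = 97 to 115 mm. The gate hangs below it at x = 40 mm.
- bed_front (a point): Middle of the bed's front edge, on the bed's surface (feeder x = -132 mm, z = 45 mm). The bed is clear from here to feeder x = -35 mm; from there to 55 mm two guides 12 mm high stand on it, 106 mm apart.
- nip_point (a point): Point on the bed's surface straight under the middle of the gate (feeder x = 40 mm, y = 0, z = 45 mm). The play can be felt by lifting the held blade off the bed against the shoe; the gauge tips a little in the fingers as it touches, so the play felt is up to about 1 mm more than the true one: stay short by that much, then feel the drag (nearly nothing while there is play) and correct.
- gauge: Setting gauge, about 90 g, lying flat on the table: steel blade 4 mm thick, 18 mm wide, tip rounded; on its rear a black handle block 56 mm long (x), 16 mm wide (y), from 4 to 30 mm above the blade's underside. Origin: on the underside below the handle's middle; x points along the blade, z up. The blade runs from x = -30 to 149 mm. Grip the handle across its width, finger ends 3 to 5 mm above the surface.
- gauge_tip (a point): Tip of the gauge blade, on its centre line, half way up (149 mm ahead of the gauge's origin, 2 mm above its underside). The blade is properly under the gate when this point is 10 to 45 mm beyond nip_point along the feed (28 is good) and within 16 mm of the middle line, and the blade lies flat on the bed (within 0.03 rad), in line with the feed within 0.14 rad.
- gate: Steel carrier on the screw; below it hangs a sprung shoe, 44 mm wide, 18 mm long, with a round rubber nose that bears on the blade. Moves only up and down. The shoe's packing and wear differ from one machine to the next by +-2.2 mm and do not show in this pose (origin: lowest line of the nose at middle packing). At the start the blade has 1 to 6.5 mm play up and down under it.
- gate_screw (a joint): Angle of screw and knob, rad; grows as the knob turns clockwise seen from above, which lowers the gate 1.91 mm per rad (12 mm a turn). Starts at -0.2 to 0.2, range -0.6 to 5.5; stays where left; needs 0.1 N m. From first touch the springs press 10 N per mm of further travel. Right is 2 to 8 N on the blade (aim at 5): drawn along the bed it drags with about 3 to 7 N. 15 N is never allowed.
- knob_top (a point): Centre of the knob's top face, on the upright screw axis, 152 mm above the table. The knob is round, ribbed black plastic, 40 mm across, 22 mm high; below it a brass bush (31 mm below this point) and the crosshead (37 mm below). Grip it from above at any angle, finger ends 15 to 22 mm below the top face; about 0.6 to 3.8 rad of turning is needed, so in several grasps.
- small_box_1: Bystander: small folded card box, 46 x 75 x 33 mm, origin under its middle, standing to the right of the feeder. Leave it alone.
- tape_roll_2: Bystander: roll of black tape lying flat, 60 mm across, 19 mm high, origin under its middle, to the left of the gauge. Leave it alone.
- dropper_bottle: Bystander: amber dropper bottle, 33 mm across, 102 mm high, origin under its middle, by the left side of the carton. Leave it alone.
- paper_carton: Tall open cardboard carton with packing paper, fixed, a hazard for the arm: walls 295 x 275 mm, 175 to 295 mm high, turned 0.58 rad; its corner nearest the robot stands about 80 to 120 mm ahead of the gauge's handle, its wall runs from there back to the right. Origin inside it, on the table.
Not all that is in view belongs to the job. Several things have the shape of the gauge; the one meant has the colours described above.

How it is judged:
By the outcome, as a careful person would: the job done as asked, in the order asked, and still so for the second after the job is handed in, with the robot touching nothing.
It also fails if it takes over 72 s, if anything falls off the work surface, if the arm or the gripper's body presses on something with over 40 N, if the wrist force passes 120 N, or if a joint passes its speed limit or range.

## Working session

There is one attempt and no reset: what is moved stays moved. The work goes in short steps, Python scripts to look and compute and a tool call to move; the robot and the scene stay as the last step left them, time stands still between calls to the robot, and variables do not carry over. Pictures are saved under pics/ and viewed, and the job is handed in when it is done.

Besides the shell and the picture viewer there is one more tool, called in YAML: its name, and indented under it one key for each argument. arm_command: Moves the arm, as the interface text tells. Its arguments: {"type":"object","properties":{"deltas":{"type":"array","items":{"type":"array","items":{"type":"number"}}},"newtons":{"type":"number"}},"required":["deltas"]}

```bash
ls; mkdir -p pics; python3 - <<'E'
from workcell import telemetry,cams,job,bot
import cv2
print(telemetry.observe())
for n in("scene","top"):
    c=cams.get_calibration(n);print(n,c)
    cv2.imwrite(f"pics/{n}0.png",cams.grab_frame(n))
E
```

```text
pics
{'clock': 0.0, 'qpos': array([ 1.13981035,  0.52203955, -0.03632783,  1.59997699,  0.02121468,
        1.02108318, -0.11281933]), 'qd': array([ 0.00048129,  0.00068429, -0.0004481 ,  0.00200506, -0.00062771,
       -0.00061198, -0.00106459]), 'joint_efforts': array([-1.74956665e-03, -9.27082586e+01,  1.97898656e+00, -3.69918716e+01,
        1.77657057e-02,  8.09318240e-03, -2.17002739e-04]), 'position': array([ 0.22048951, -0.58449378,  0.24772091]), 'tool_rot': array([-3.14047472e+00,  9.09967733e-05,  3.60764209e-01]), 'force': array([-0.43880079,  0.05256232, -0.3296331 ]), 'moment': array([ 0.0523474 , -0.01829276,  0.03841582]), 'grip_width': 0.08551749061288298}
scene {'fx': 426.14720472469, 'fy': 426.14720472469, 'cx': 257.2537629419719, 'cy': 195.41984910851866, 'R': array([[-0.64430689, -0.76460513,  0.0157358 ],
       [-0.58179217,  0.47669419, -0.65899964],
       [ 0.49637334, -0.43375297, -0.75197863]]), 't': array([0.24145774, 0.48310459, 0.9540559 ])}
top {'fx': 401.6919467824299, 'fy': 401.6919467824299, 'cx': 261.26016720969733, 'cy': 193.04827632089538, 'R': array([[-0.01321981, -0.99991007,  0.00225516],
       [-0.97291855,  0.01234237, -0.23081847],
       [ 0.23076988, -0.00524546, -0.97299422]]), 't': array([-0.15180051,  0.58981298,  1.18298907])}
```

View pics/scene0.png

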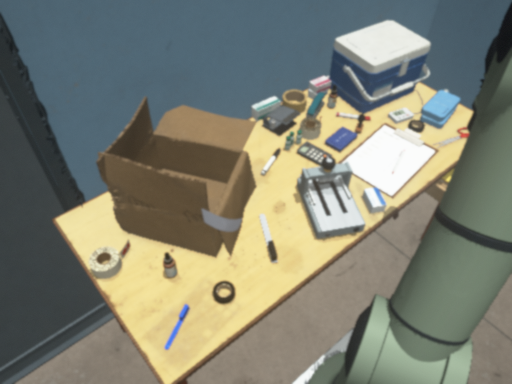

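View pics/top0.png

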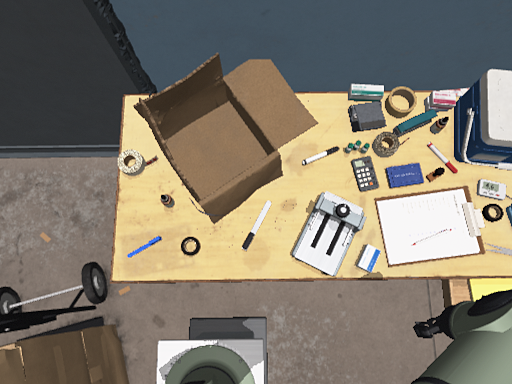

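Candidates for the gauge are a steel blade with a black handle at top (257,225), a white/black marker at (321,156), a blue pen or gauge at (145,246) and a red one at (441,158). By the description it's (257,225). I'll check it in crops.

```bash
python3 - <<'E'
import cv2,numpy as np
t=cv2.imread("pics/top0.png");s=cv2.imread("pics/scene0.png")
a=cv2.resize(t[190:280,230:380],None,fx=5.3,fy=5.3,interpolation=cv2.INTER_CUBIC);cv2.imwrite("pics/c1.png",a)
a=cv2.resize(s[155:275,245:395],None,fx=5,fy=5,interpolation=cv2.INTER_CUBIC);cv2.imwrite("pics/c2.png",a)
E
```

```text
(no output)
```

View pics/c1.png

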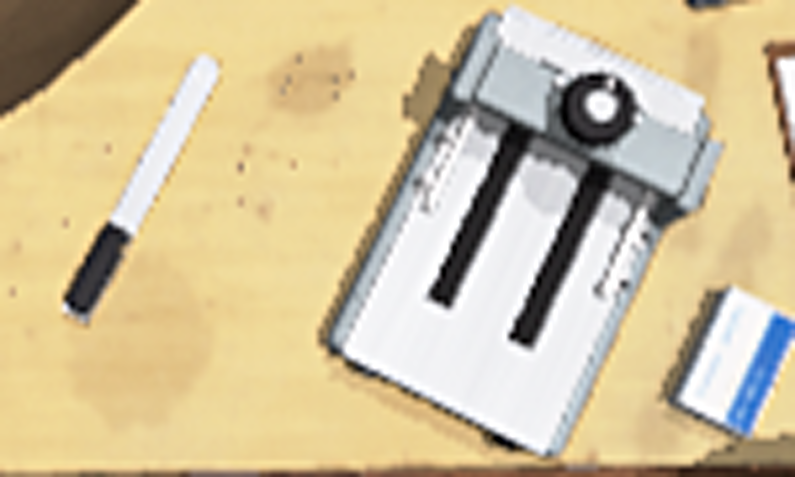

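View pics/c2.png

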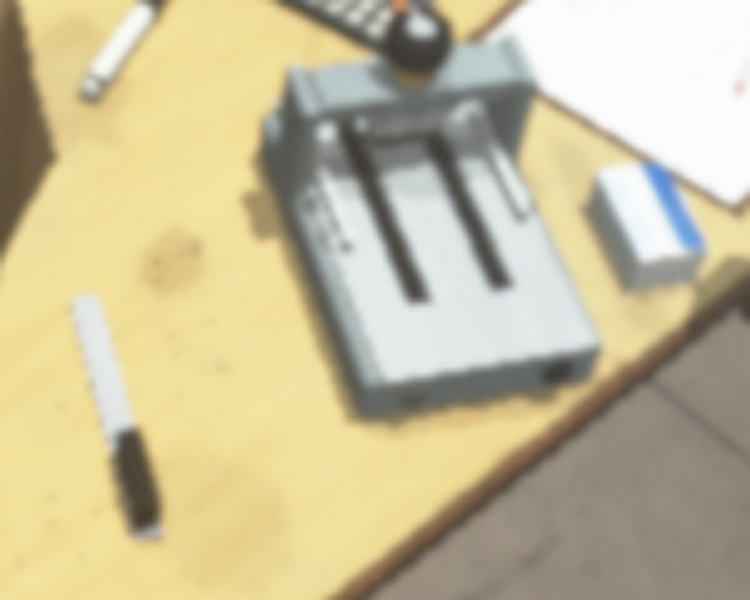

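```bash
cat > h.py <<'E'
import numpy as np, cv2
from workcell import telemetry,cams,job,bot
def ray(cam,u,v,z):
    c=cams.get_calibration(cam);R=np.array(c["R"]);t=np.array(c["t"])
    d=R.T@np.array([(u-c["cx"])/c["fx"],(v-c["cy"])/c["fy"],1]);o=-R.T@t
    return o+d*(z-o[2])/d[2]
def proj(cam,X):
    c=cams.get_calibration(cam);p=np.array(c["R"])@np.array(X)+np.array(c["t"])
    return np.array([c["fx"]*p[0]/p[2]+c["cx"],c["fy"]*p[1]/p[2]+c["cy"]])
def st():
    s=telemetry.observe();print(round(s["clock"],2),"pos",np.round(s["position"],4),"rot",np.round(s["tool_rot"],4),"F",np.round(s["force"],2),"M",np.round(s["moment"],3),"w",round(s["grip_width"],4));return s
E
python3 - <<'E'
from h import *
T=lambda u,v,z:ray("top",(u+.5)/5.3-.5+230,(v+.5)/5.3-.5+190,z)
S=lambda u,v,z:ray("scene",(u+.5)/5-.5+245,(v+.5)/5-.5+155,z)
P=lambda n,x:print(n,np.round(x*1000,1))
P("tip T",T(207,55,.003));P("tip S",S(86,294,.003))
for n,a in dict(hr=(77,306),hf=(118,230)).items(): P(n,T(*a,.03))
P("S hr",S(147,528,.004)); P("S handle top rear",S(145,520,.03));P("S hf",S(127,432,.03))
P("knob T",T(601,104,.152));P("knob S",S(418,28,.152))
print("slots");
a=T(442,300,.045),T(517,135,.045),T(522,343,.045),T(597,175,.045)
for x in a:P("",x)
print([np.arctan2((q-p)[1],(q-p)[0]) for p,q in((a[0],a[1]),(a[2],a[3]))])
P("fl T",T(342,347,.045));P("fr T",T(552,455,.045))
P("fl S",S(368,384,.045));P("fr S",S(600,345,.045))
for n in("t",): 
  print("edge T",np.round(ray("top",300,279,0),3),np.round(ray("top",120,281,0),3))
E
```

```text
tip T [ 579.9 -183.7    3. ]
tip S [ 576.8 -188.6    3. ]
hr [ 423.9 -103.9   30. ]
hf [ 468.4 -128.4   30. ]
S hr [ 425.  -104.3    4. ]
S handle top rear [417.9 -94.9  30. ]
S hf [ 468.8 -126.3   30. ]
knob T [ 517.3 -393.6  152. ]
knob S [ 516.7 -392.2  152. ]
slots
 [ 423.1 -316.8   45. ]
 [ 519.9 -365.4   45. ]
 [ 397.7 -362.1   45. ]
 [ 495.3 -411.4   45. ]
[np.float64(-0.46557796630215587), np.float64(-0.4677279085694008)]
fl T [ 396.8 -257.8   45. ]
fr T [ 333.9 -376.    45. ]
fl S [ 398.3 -248.1   45. ]
fr S [ 331.6 -373.5   45. ]
edge T [ 0.326 -0.278  0.   ] [0.327 0.286 0.   ]
```

The crops confirm it: steel blade, black handle, tip at top (269,200), handle at (248,239). The feeder knob is at top (343,209), and the two cameras agree within about 4 mm.

```bash
python3 - <<'E'
from h import *
print([a for a in dir(bot) if a[0]!='_'], bot.tips_ahead)
for a in [(213,218),(205,210)]: print(np.round(ray("top",*a,.0),3),np.round(ray("top",*a,.2),3))
def plan(x,y,z,yaw):
    s=telemetry.observe();
    from scipy.spatial.transform import Rotation as Ro
    R=Ro.from_euler('xyz',s["tool_rot"]);d=R.inv().apply(np.array([x,y,z])-s["position"])
    r=(R.inv()*Ro.from_euler('xyz',[np.pi,0,yaw])).as_rotvec()
    print("mm",np.round(d*1000,1),"norm",np.round(d/.15,3),"rot",np.round(r,3),"norm",np.round(r/(np.pi/4),3))
plan(.446,-.116,.15,-.487)
E
cat >> h.py <<'E'
from scipy.spatial.transform import Rotation as Ro
def plan(x,y,z,yaw,ref=None):
    s=telemetry.observe()
    R=Ro.from_euler('xyz',s["tool_rot"]);d=R.inv().apply(np.array([x,y,z])-s["position"])
    r=(R.inv()*Ro.from_euler('xyz',[np.pi,0,yaw])).as_rotvec()
    print("norm",np.round(d/.15,3),"rot",np.round(r/(np.pi/4),3),"q",np.round(s["qpos"],2))
E
```

```text
['IKError', 'tips_ahead'] 0.017
[ 0.523 -0.002  0.   ] [ 0.488 -0.026  0.2  ]
[0.55  0.024 0.   ] [ 0.511 -0.003  0.2  ]
mm [ 376.4 -358.7   98.1] norm [ 2.509 -2.391  0.654] rot [-0.001  0.     0.848] norm [-1.000e-03  1.000e-03  1.079e+00]
```

arm_command:
  deltas:
    - [0,0.84,-0.8,0,0,0,0.36]
    - [0,0.84,-0.8,0,0,0,0.36]
    - [0,0.84,-0.8,0,0,0,0.36]

```text
clock: 0.48
position: [0.297, -0.4257, 0.2481]
tool_rot: [-3.141, 0.0, 0.077]
force: [1.4, -0.9, 0.4]
grip_width: 0.0424
```

```bash
python3 -c "
from h import *
st();plan(.446,-.116,.15,-.487)"
```

```text
0.47 pos [ 0.297  -0.4257  0.2481] rot [-3.141e+00  1.000e-04  7.740e-02] F [ 1.4  -0.89  0.44] M [-0.047 -0.118  0.047] w 0.0424
norm [ 1.15  -1.981  0.655] rot [-0.001  0.     0.719] q [ 0.85  0.35 -0.01  1.88  0.    0.91 -0.65]
```

arm_command:
  deltas:
    - [0,0.57,-0.99,0.2,0,0,0.36]
    - [0,0.57,-0.99,0.2,0,0,0.36]
    - [0,0.57,-0.99,0.2,0,0,0.36]
    - [0,0.57,-0.99,0.2,0,0,0.36]

```text
clock: 0.98
position: [0.3712, -0.2697, 0.2177]
tool_rot: [-3.14, 0.001, -0.199]
force: [-0.2, -0.5, 0.2]
grip_width: 0.0422
```

```bash
python3 -c "
from h import *
st();plan(.446,-.116,.12,-.487)"
```

```text
0.97 pos [ 0.3712 -0.2697  0.2177] rot [-3.1402e+00  1.0000e-03 -1.9880e-01] F [-0.24 -0.5   0.17] M [-0.034  0.023 -0.051] w 0.0422
norm [ 0.287 -1.102  0.653] rot [-0.002  0.001  0.367] q [ 0.52  0.3  -0.02  2.05  0.01  0.79 -1.28]
```

arm_command:
  deltas:
    - [0,0.29,-1.0,0.5,0,0,0.36]
    - [0,0.29,-1.0,0.5,0,0,0.36]
    - [0,0.29,-1.0,0.5,0,0,0.36]
    - [0,0.29,-1.0,0.5,0,0,0.36]
    - [0,0.29,-1.0,0.5,0,0,0.36]

```text
clock: 1.6
position: [0.4427, -0.136, 0.1433]
tool_rot: [3.141, 0.0, -0.488]
force: [-0.3, 0.3, 0.3]
grip_width: 0.0426
```

```bash
python3 -c "
from h import *
st();plan(.446,-.116,.06,-.487)
for n in('top','scene'): cv2.imwrite(f'pics/{n}1.png',cv2.resize(cams.grab_frame(n)[140:290,170:370],None,fx=4,fy=4,interpolation=2))"
```

```text
1.6 pos [ 0.4427 -0.136   0.1433] rot [ 3.141e+00  3.000e-04 -4.878e-01] F [-0.33  0.32  0.32] M [-0.027 -0.002  0.042] w 0.0426
norm [-0.043 -0.129  0.555] rot [ 0.001  0.    -0.001] q [ 0.17  0.43 -0.    2.11  0.    0.6  -1.89]
```

View pics/scene1.png

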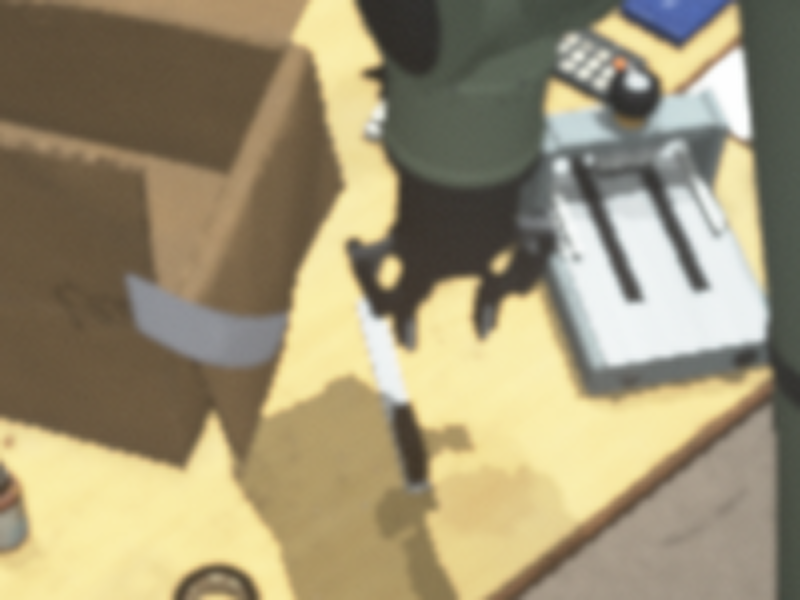

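View pics/top1.png

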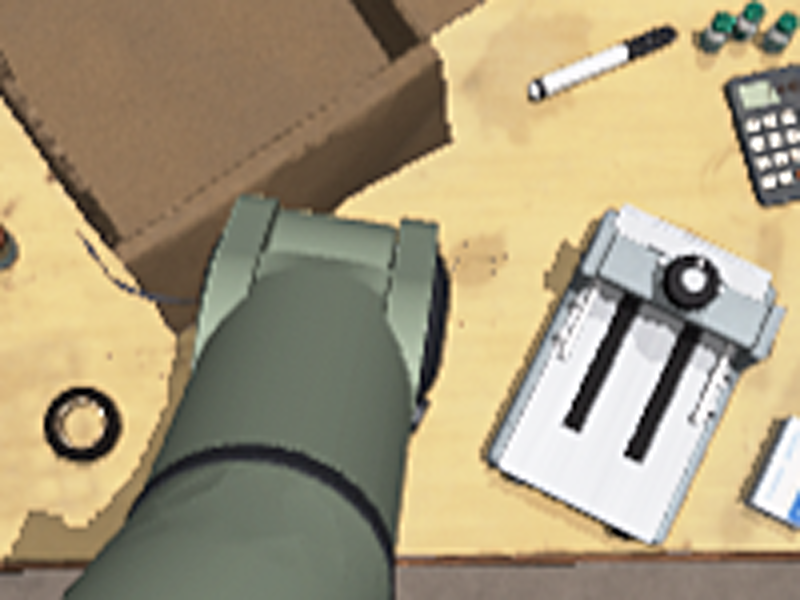

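```bash
python3 -c "
from h import *
for a in [(213,218),(283,180),(256,191)]: print(np.round(ray('top',*a,0),3))
for a in [(229,257),(221,250),(217,256)]: print('s',np.round(ray('scene',*a,0),3))
a=ray('top',213,218,0)[:2];b=ray('top',283,180,0)[:2];d=(b-a)/np.linalg.norm(b-a);p=np.array([.446,-.116])-a
print(d,p@d,p[0]*d[1]-p[1]*d[0], np.arctan2(*d[::-1]))"
```

```text
[ 0.523 -0.002  0.   ]
[ 0.648 -0.233  0.   ]
[ 0.611 -0.143  0.   ]
s [ 0.517 -0.014  0.   ]
s [ 0.55  -0.011  0.   ]
s [0.541 0.01  0.   ]
[ 0.476273   -0.87929747] 0.06350529943915004 0.12193301121578407 -1.0743851205343473
```

arm_command:
  deltas:
    - [0,-0.04,-0.13,0.3,0,0,0]
    - [0,-0.04,-0.13,0.55,0,0,0]
    - [0,-0.04,-0.13,0.55,0,0,0]
    - [0,-0.04,-0.13,0.55,0,0,0]

```text
clock: 2.2
position: [0.4471, -0.1162, 0.0621]
tool_rot: [-3.141, -0.001, -0.489]
force: [0.4, 0.5, 0.5]
grip_width: 0.0428
```

```bash
python3 -c "
from h import *
st();plan(.4465,-.116,.021,-.487)
cv2.imwrite(f'pics/s2.png',cv2.resize(cams.grab_frame('scene')[150:290,190:370],None,fx=4.2,fy=4.2,interpolation=2))"
```

```text
2.2 pos [ 0.4471 -0.1162  0.0621] rot [-3.1415e+00 -1.1000e-03 -4.8900e-01] F [0.44 0.48 0.5 ] M [-0.052 -0.048  0.018] w 0.0428
norm [-0.004  0.001  0.274] rot [-0.    -0.001 -0.003] q [ 0.13  0.59 -0.01  2.15  0.01  0.4  -1.95]
```

View pics/s2.png

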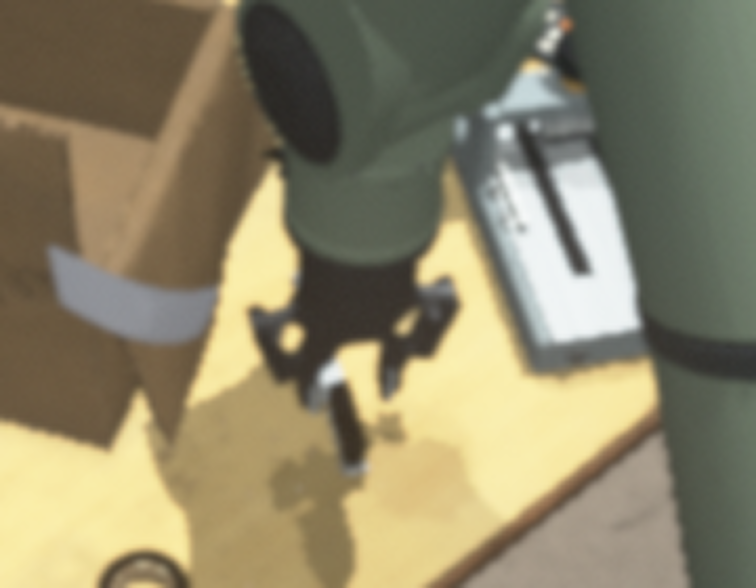

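arm_command:
  deltas:
    - [0,0,0,0.15,0,0,0]
    - [0,0,0,0.275,0,0,0]
    - [0,0,0,0.275,0,0,0]
    - [0,0,0,0.275,0,0,0]
  newtons: 40

```text
clock: 2.75
position: [0.4473, -0.1156, 0.0208]
tool_rot: [-3.141, -0.001, -0.488]
force: [0.5, 0.2, 0.5]
grip_width: 0.0427
```

```bash
python3 -c "
from h import *
st();plan(.4465,-.116,.021,-.487)
cv2.imwrite(f'pics/s3.png',cv2.resize(cams.grab_frame('scene')[150:290,190:370],None,fx=4.2,fy=4.2,interpolation=2))"
```

```text
2.75 pos [ 0.4473 -0.1156  0.0208] rot [-3.1411e+00 -1.5000e-03 -4.8790e-01] F [0.49 0.2  0.51] M [ 0.015  0.014 -0.02 ] w 0.0427
norm [-0.004  0.005 -0.001] rot [-0.001 -0.002 -0.001] q [ 0.13  0.68 -0.01  2.16  0.02  0.3  -1.95]
```

View pics/s3.png

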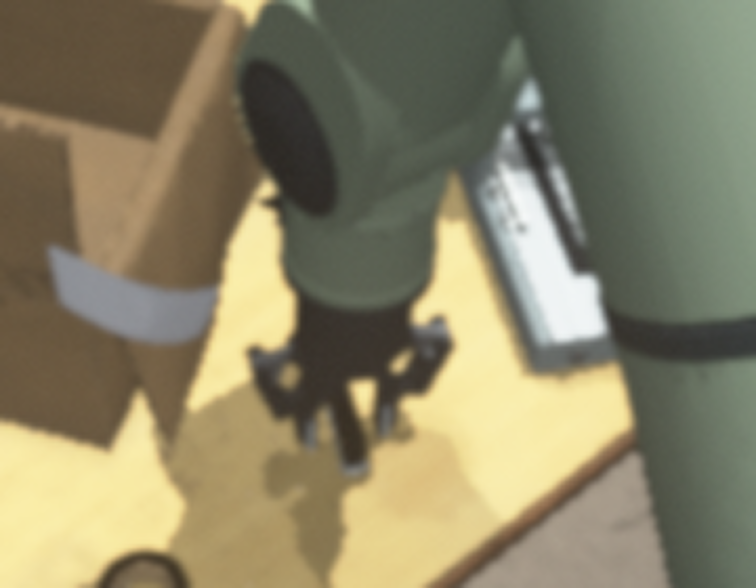

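Both fingers straddle the handle, with the tips at (310,445) and (385,430). Next I close.

arm_command:
  deltas:
    - [-0.4,0,0,0,0,0,0]
    - [-1,0,0,0,0,0,0]
    - [-1,0,0,0,0,0,0]
    - [-1,0,0,0,0,0,0]
  newtons: 50

```text
clock: 3.3
position: [0.4471, -0.1154, 0.0202]
tool_rot: [-3.141, -0.001, -0.488]
force: [-1.3, -0.6, 12.8]
grip_width: 0.0152
```

```bash
python3 -c "
from h import *
st()
cv2.imwrite(f'pics/s4.png',cv2.resize(cams.grab_frame('scene')[150:290,190:370],None,fx=4.2,fy=4.2,interpolation=2))"
```

```text
3.3 pos [ 0.4471 -0.1154  0.0202] rot [-3.1413e+00 -9.0000e-04 -4.8790e-01] F [-1.25 -0.57 12.83] M [-0.003  0.331 -0.199] w 0.0152
```

arm_command:
  deltas:
    - [-1,0,0,-0.1,0,0,0]
    - [-1,0,0,-0.35,0,0,0]
    - [-1,0,0,-0.6,0,0,0]
    - [-1,0,0,-0.6,0,0,0]

```text
clock: 3.85
position: [0.448, -0.1155, 0.1125]
tool_rot: [-3.14, -0.004, -0.488]
force: [0.1, -0.2, -1.6]
grip_width: 0.0149
```

```bash
python3 -c "
from h import *
st();plan(.353,-.31,.11,-.468)
cv2.imwrite(f'pics/s5.png',cv2.resize(cams.grab_frame('scene')[130:290,190:370],None,fx=3.7,fy=3.7,interpolation=2))"
```

```text
3.85 pos [ 0.448  -0.1155  0.1125] rot [-3.14   -0.0044 -0.4877] F [ 0.14 -0.25 -1.6 ] M [ 0.01   0.079 -0.001] w 0.0149
norm [0.048 1.442 0.014] rot [-0.002 -0.006 -0.025] q [ 0.13  0.49 -0.01  2.13  0.01  0.52 -1.94]
```

View pics/s5.png

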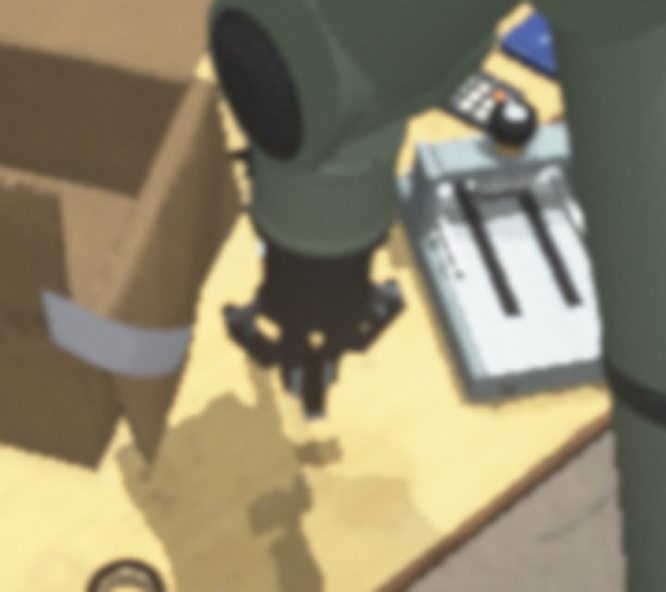

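arm_command:
  deltas:
    - [-1,-0.1,0.2,0,0,0,-0.02]
    - [-1,-0.1,0.55,0,0,0,-0.02]
    - [-1,-0.1,0.9,0,0,0,-0.02]
    - [-1,-0.1,1.0,0,0,0,-0.02]
    - [-1,-0.1,1.0,0,0,0,-0.02]

```text
clock: 4.53
position: [0.3627, -0.241, 0.1091]
tool_rot: [-3.142, 0.001, -0.474]
force: [1.1, 0.7, -1.2]
grip_width: 0.0152
```

```bash
python3 -c "
from h import *
st();plan(.345,-.306,.11,-.468)"
```

```text
4.53 pos [ 0.3627 -0.241   0.1091] rot [-3.1415e+00  9.0000e-04 -4.7360e-01] F [ 1.06  0.69 -1.15] M [0.038 0.016 0.009] w 0.0152
norm [ 0.093  0.439 -0.006] rot [-0.     0.001 -0.007] q [ 0.47  0.47 -0.03  2.2   0.03  0.48 -1.62]
```

arm_command:
  deltas:
    - [-1,0.07,0.3,0,0,0,0]
    - [-1,0.07,0.43,0,0,0,0]
    - [-1,0.07,0.43,0,0,0,0]
    - [-1,0.07,0.43,0,0,0,0]

```text
clock: 5.03
position: [0.3441, -0.3015, 0.1094]
tool_rot: [-3.141, 0.0, -0.47]
force: [-0.0, 0.7, -0.9]
grip_width: 0.015
```

```bash
python3 -c "
from h import *
st();plan(.353,-.31,.11,-.468)
f=cams.grab_frame('top');cv2.imwrite('pics/t6.png',cv2.resize(f[190:290,270:390],None,fx=6,fy=6,interpolation=2))
f=cams.grab_frame('scene');cv2.imwrite('pics/s6.png',cv2.resize(f[150:270,270:390],None,fx=5,fy=5,interpolation=2))"
```

```text
5.03 pos [ 0.3441 -0.3015  0.1094] rot [-3.141e+00  4.000e-04 -4.699e-01] F [-0.03  0.7  -0.94] M [ 0.055 -0.043  0.   ] w 0.015
norm [ 0.078  0.023 -0.004] rot [-0.001  0.001 -0.002] q [ 0.62  0.49 -0.04  2.14  0.03  0.51 -1.48]
```

View pics/t6.png

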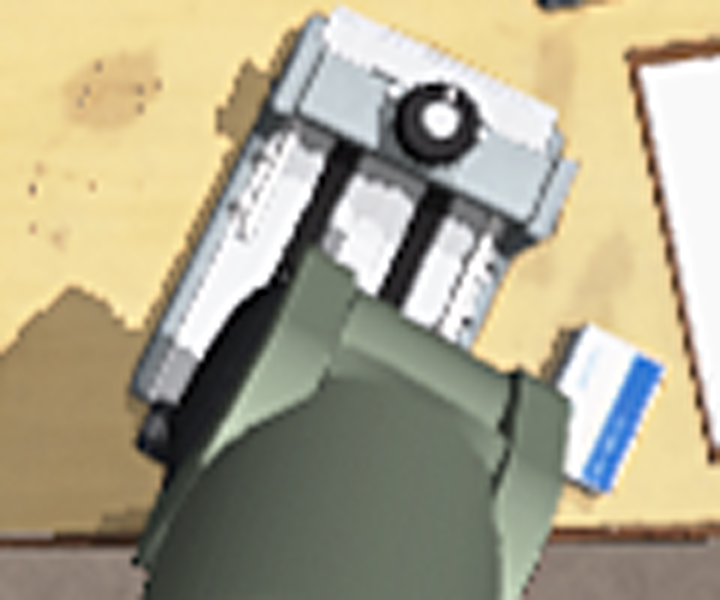

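View pics/s6.png

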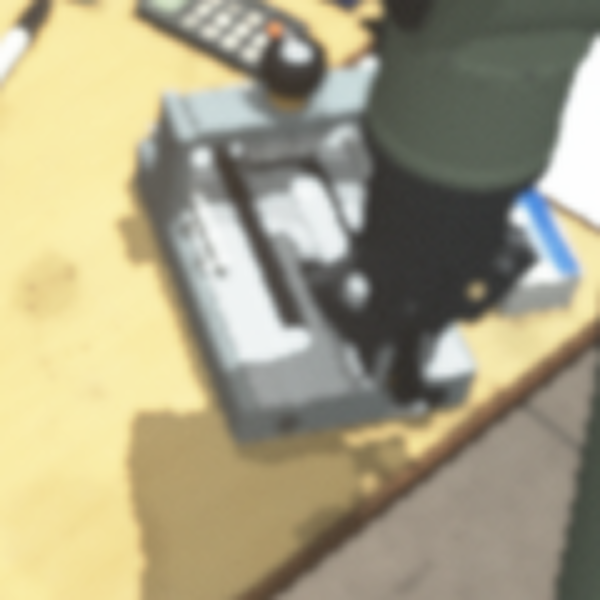

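```bash
python3 -c "
from h import *
p=proj('scene',[.477,-.369,.0935]);print(p,(p-[270,150])*5)
p=proj('top',[.477,-.369,.0935]);print(p,(p-[270,190])*6)
f=cams.grab_frame('scene');cv2.imwrite('pics/s7.png',cv2.resize(f[165:225,290:350],None,fx=10,fy=10,interpolation=2))"
```

```text
[329.71106729 184.79524637] [298.55533644 173.97623183]
[331.67856649 226.27552135] [370.07139894 217.65312808]
```

View pics/s7.png

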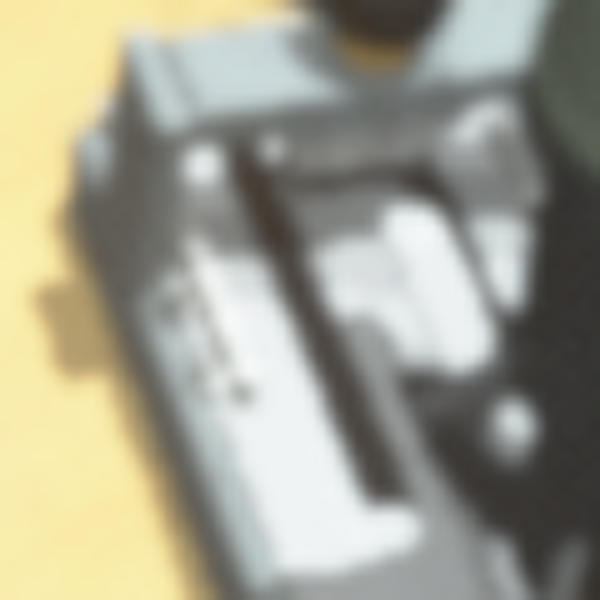

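arm_command:
  deltas:
    - [-1,0.02,0.024,0.1,0,0,0.002]
    - [-1,0.02,0.024,0.25,0,0,0.002]
    - [-1,0.02,0.024,0.27,0,0,0.002]
    - [-1,0.02,0.024,0.27,0,0,0.002]

```text
clock: 5.68
position: [0.3442, -0.3075, 0.0689]
tool_rot: [-3.141, 0.001, -0.473]
force: [0.0, 0.9, -0.9]
grip_width: 0.0153
```

```bash
python3 -c "
from h import *
st()"
```

```text
5.67 pos [ 0.3442 -0.3075  0.0689] rot [-3.1415e+00  7.0000e-04 -4.7330e-01] F [ 0.02  0.86 -0.92] M [ 0.007 -0.014 -0.019] w 0.0153
```

arm_command:
  deltas:
    - [-1,0,0,0.01,0,0,0]
    - [-1,0,0,0.02,0,0,0]
    - [-1,0,0,0.02,0,0,0]

```text
clock: 6.05
position: [0.3444, -0.3076, 0.0662]
tool_rot: [3.142, -0.0, -0.473]
force: [0.3, -0.3, -0.3]
grip_width: 0.0148
```

```bash
python3 -c "
from h import *
st()"
```

```text
6.05 pos [ 0.3444 -0.3076  0.0662] rot [ 3.1416e+00 -3.0000e-04 -4.7330e-01] F [ 0.28 -0.34 -0.3 ] M [ 0.027 -0.011  0.029] w 0.0148
```

arm_command:
  deltas:
    - [-1,0,0,0.005,0,0,0]
    - [-1,0,0,0.01,0,0,0]
    - [-1,0,0,0.01,0,0,0]

```text
clock: 6.42
position: [0.3443, -0.3076, 0.0649]
tool_rot: [3.141, -0.0, -0.474]
force: [-3.4, 2.1, 11.7]
grip_width: 0.0153
```

```bash
python3 -c "
from h import *
st()"
```

```text
6.42 pos [ 0.3443 -0.3076  0.0649] rot [ 3.1415e+00 -2.0000e-04 -4.7360e-01] F [-3.41  2.14 11.7 ] M [ 0.253  0.447 -0.038] w 0.0153
```

arm_command:
  deltas:
    - [-1,0,-0.005,-0.004,0,0,0]
    - [-1,0.06,-0.01,-0.004,0,0,0]
    - [-1,0.12,-0.01,-0.004,0,0,0.004]
    - [-1,0.17,-0.01,-0.004,0,0,0]
    - [-1,0.17,-0.01,-0.004,0,0,0]

```text
clock: 7.05
position: [0.3685, -0.3182, 0.0652]
tool_rot: [3.142, -0.0, -0.473]
force: [0.0, 0.6, 4.2]
grip_width: 0.0153
```

```bash
python3 -c "
from h import *
st()"
```

```text
7.05 pos [ 0.3685 -0.3182  0.0652] rot [ 3.1416e+00 -2.0000e-04 -4.7330e-01] F [0.02 0.61 4.15] M [ 0.018  0.104 -0.023] w 0.0153
```

arm_command:
  deltas:
    - [-1,0.02,0,-0.002,0,0,0]
    - [-1,0.05,0,-0.002,0,0,0]
    - [-1,0.08,0,-0.002,0,0,0]
    - [-1,0.08,0,-0.002,0,0,0]

```text
clock: 7.55
position: [0.3788, -0.3234, 0.0654]
tool_rot: [-3.142, -0.0, -0.473]
force: [-1.1, 0.1, -0.5]
grip_width: 0.0153
```

```bash
python3 -c "
from h import *
st()"
```

```text
7.55 pos [ 0.3788 -0.3234  0.0654] rot [-3.1416e+00 -3.0000e-04 -4.7320e-01] F [-1.05  0.08 -0.47] M [-0.037  0.073 -0.032] w 0.0153
```

arm_command:
  deltas:
    - [-1,0.03,0,0,0,0,0]
    - [-1,0.06,0,0.001,0,0,0]
    - [-1,0.09,0,0.001,0,0,0]
    - [-1,0.12,0,0.001,0,0,0]
    - [-1,0.12,0,0.001,0,0,0]

```text
clock: 8.18
position: [0.3948, -0.3316, 0.0653]
tool_rot: [3.142, -0.0, -0.473]
force: [0.1, 0.3, 0.8]
grip_width: 0.0152
```

```bash
python3 -c "
from h import *
st()"
```

```text
8.18 pos [ 0.3948 -0.3316  0.0653] rot [ 3.1416e+00 -4.0000e-04 -4.7320e-01] F [0.11 0.29 0.75] M [-0.074 -0.057  0.003] w 0.0152
```

arm_command:
  deltas:
    - [-1,0.03,0,0,0,0,0]
    - [-1,0.07,0,0,0,0,0]
    - [-1,0.11,0,0,0,0,0]
    - [-1,0.11,0,0,0,0,0]

```text
clock: 8.68
position: [0.4097, -0.3392, 0.0653]
tool_rot: [-3.142, -0.001, -0.473]
force: [0.4, -0.4, 0.1]
grip_width: 0.0148
```

```bash
python3 -c "
from h import *
st()
f=cams.grab_frame('top');cv2.imwrite('pics/t8.png',cv2.resize(f[190:290,270:390],None,fx=6,fy=6,interpolation=2))
f=cams.grab_frame('scene');cv2.imwrite('pics/s8.png',cv2.resize(f[160:240,290:370],None,fx=7.5,fy=7.5,interpolation=2))"
```

```text
8.68 pos [ 0.4097 -0.3392  0.0653] rot [-3.1416e+00 -6.0000e-04 -4.7320e-01] F [ 0.45 -0.36  0.11] M [-0.084 -0.202  0.039] w 0.0148
```

View pics/s8.png

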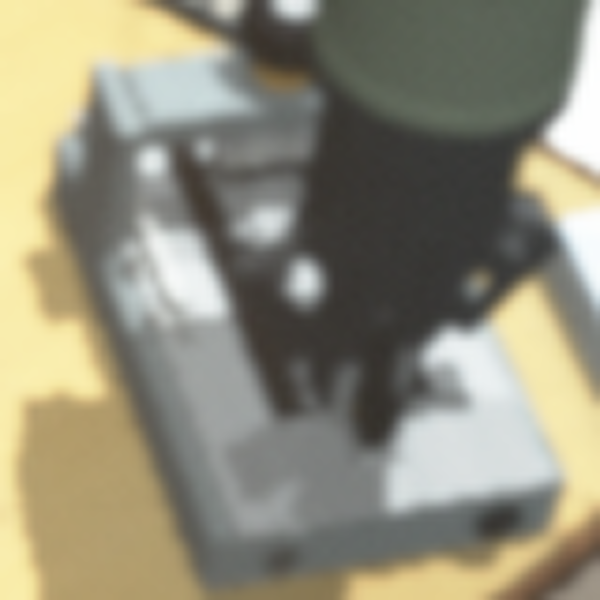

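View pics/t8.png

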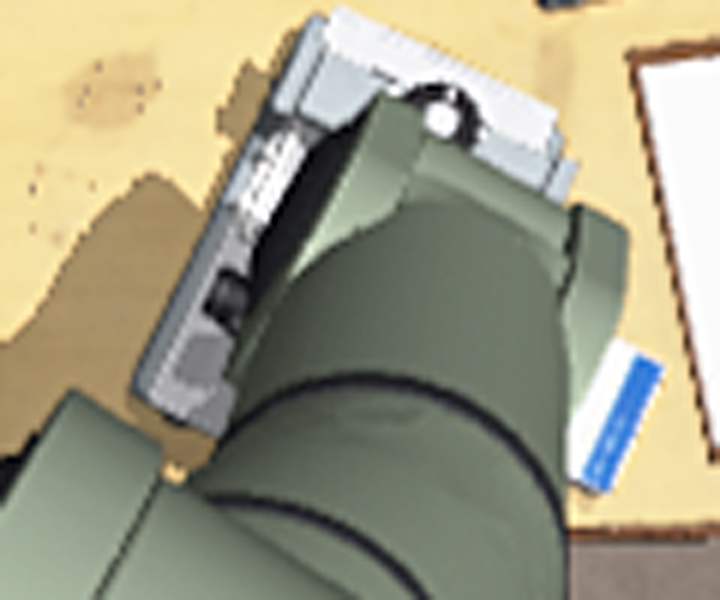

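arm_command:
  deltas:
    - [-1,0,0,-0.005,0,0,0]
    - [-1,0,0,-0.01,0,0,0]
    - [-1,0,0,-0.01,0,0,0]

```text
clock: 9.15
position: [0.409, -0.339, 0.0669]
tool_rot: [-3.142, 0.0, -0.473]
force: [-0.9, -0.7, -1.3]
grip_width: 0.0152
```

```bash
python3 -c "
from h import *
st()"
```

```text
9.15 pos [ 0.409  -0.339   0.0669] rot [-3.1416  0.     -0.4735] F [-0.9  -0.67 -1.25] M [ 0.029  0.028 -0.   ] w 0.0152
```

arm_command:
  deltas:
    - [-1,0,0,-0.005,0,0,0]
    - [-1,0,0,-0.007,0,0,0]
    - [-1,0,0,-0.007,0,0,0]

```text
clock: 9.52
position: [0.4091, -0.339, 0.0679]
tool_rot: [-3.142, 0.0, -0.473]
force: [-0.1, -0.2, -0.2]
grip_width: 0.015
```

```bash
python3 -c "
from h import *
st()"
```

```text
9.53 pos [ 0.4091 -0.339   0.0679] rot [-3.1416  0.     -0.4733] F [-0.07 -0.24 -0.19] M [ 0.017  0.033 -0.021] w 0.015
```

arm_command:
  deltas:
    - [-1,0,0,-0.005,0,0,0]
    - [-1,0,0,-0.007,0,0,0]
    - [-1,0,0,-0.007,0,0,0]

```text
clock: 9.9
position: [0.4091, -0.339, 0.0689]
tool_rot: [-3.142, 0.0, -0.473]
force: [0.1, 0.5, -0.7]
grip_width: 0.0152
```

```bash
python3 -c "
from h import *
st()"
```

```text
9.9 pos [ 0.4091 -0.339   0.0689] rot [-3.1416  0.     -0.4734] F [ 0.15  0.48 -0.7 ] M [ 0.036  0.023 -0.007] w 0.0152
```

arm_command:
  deltas:
    - [-1,0,0,-0.005,0,0,0]
    - [-1,0,0,-0.007,0,0,0]
    - [-1,0,0,-0.007,0,0,0]

```text
clock: 10.28
position: [0.4091, -0.339, 0.0699]
tool_rot: [-3.142, -0.0, -0.473]
force: [1.5, -0.5, -3.2]
grip_width: 0.0146
```

```bash
python3 -c "
from h import *
st()"
```

```text
10.28 pos [ 0.4091 -0.339   0.0699] rot [-3.1416e+00 -1.0000e-04 -4.7330e-01] F [ 1.45 -0.49 -3.18] M [ 0.043 -0.004 -0.034] w 0.0146
```

arm_command:
  deltas:
    - [-1,0,0,-0.003,0,0,0]
    - [-1,0,0,-0.003,0,0,0]
    - [-1,0,0,-0.003,0,0,0]

```text
clock: 10.65
position: [0.4091, -0.339, 0.0704]
tool_rot: [-3.142, 0.0, -0.473]
force: [2.0, -0.4, -4.6]
grip_width: 0.0148
```

```bash
python3 -c "
from h import *
st()"
```

```text
10.65 pos [ 0.4091 -0.339   0.0704] rot [-3.1416  0.     -0.4733] F [ 2.   -0.41 -4.63] M [ 0.038 -0.022  0.032] w 0.0148
```

arm_command:
  deltas:
    - [-1,0,0,0.015,0,0,0]
    - [-1,0,0,0.033,0,0,0]
    - [-1,0,0,0.034,0,0,0]
    - [-1,0,0,0.034,0,0,0]

```text
clock: 11.15
position: [0.4091, -0.339, 0.0653]
tool_rot: [3.142, -0.0, -0.473]
force: [0.2, -0.8, 0.8]
grip_width: 0.0154
```

```bash
python3 -c "
from h import *
st()"
```

```text
11.15 pos [ 0.4091 -0.339   0.0653] rot [ 3.1416 -0.     -0.4734] F [ 0.18 -0.79  0.82] M [-0.055  0.032 -0.026] w 0.0154
```

arm_command:
  deltas:
    - [-0.3,0,0,0,0,0,0]
    - [0,0,0,0,0,0,0]
    - [0,0,0,0,0,0,0]
    - [0,0,0,-0.2,0,0,0]
    - [0,0,0,-0.5,0,0,0]
    - [0,0,0,-0.9,0,0,0]
    - [0,0,0,-0.93,0,0,0]
    - [0,0,0,-0.93,0,0,0]

```text
clock: 12.15
position: [0.409, -0.339, 0.2049]
tool_rot: [3.142, -0.001, -0.473]
force: [-0.5, -0.5, -0.5]
grip_width: 0.0423
```

```bash
python3 -c "
from h import *
st();plan(.517,-.393,.205,0.9)
f=cams.grab_frame('top');cv2.imwrite('pics/t9.png',cv2.resize(f[190:290,270:390],None,fx=6,fy=6,interpolation=2))
f=cams.grab_frame('scene');cv2.imwrite('pics/s9.png',cv2.resize(f[160:240,290:370],None,fx=7.5,fy=7.5,interpolation=2))"
```

```text
12.15 pos [ 0.409  -0.339   0.2049] rot [ 3.1416e+00 -5.0000e-04 -4.7330e-01] F [-0.47 -0.53 -0.54] M [0.017 0.012 0.004] w 0.0423
norm [ 0.805 -0.007 -0.   ] rot [ 1.000e-03 -1.000e-03 -1.749e+00] q [ 0.6   0.43 -0.03  1.89  0.02  0.82 -1.48]
```

View pics/s9.png

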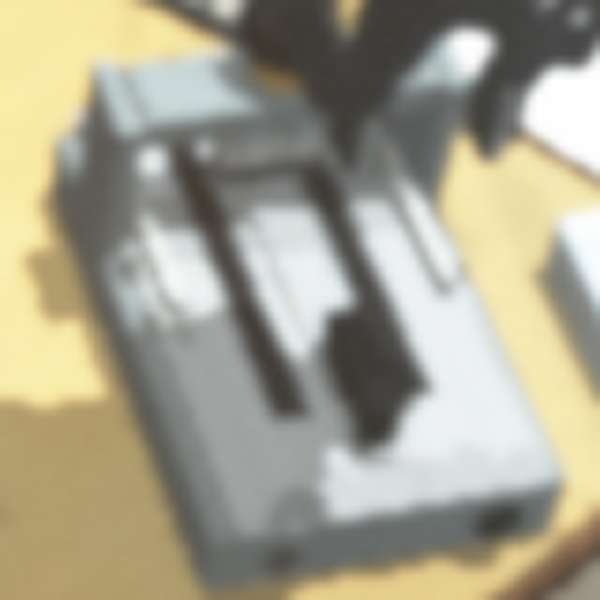

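The gauge lies flat between the slots, with its blade under the gate and its handle at crop (375,380). Next I go to the knob.

arm_command:
  deltas:
    - [0.4,0.3,0,0,0,0,-0.24]
    - [0.4,0.6,0,0,0,0,-0.48]
    - [0.4,0.8,-0.007,0,0,0,-0.7]
    - [0.4,0.805,-0.007,0,0,0,-0.93]
    - [0.4,0.805,-0.007,0,0,0,-0.93]

```text
clock: 12.88
position: [0.5165, -0.3929, 0.203]
tool_rot: [-3.139, 0.001, 0.256]
force: [-0.2, -1.7, 0.2]
grip_width: 0.0597
```

```bash
python3 -c "
from h import *
st();plan(.517,-.393,.17,0.9)
f=cams.grab_frame('scene');cv2.imwrite('pics/s10.png',cv2.resize(f[120:220,280:380],None,fx=6,fy=6,interpolation=2))"
```

```text
12.88 pos [ 0.5165 -0.3929  0.203 ] rot [-3.1392e+00  1.4000e-03  2.5610e-01] F [-0.16 -1.69  0.16] M [-0.034 -0.022  0.001] w 0.0597
norm [0.004 0.002 0.22 ] rot [-0.004  0.001 -0.82 ] q [ 0.69  0.61 -0.2   1.57  0.14  0.98 -0.87]
```

View pics/s10.png

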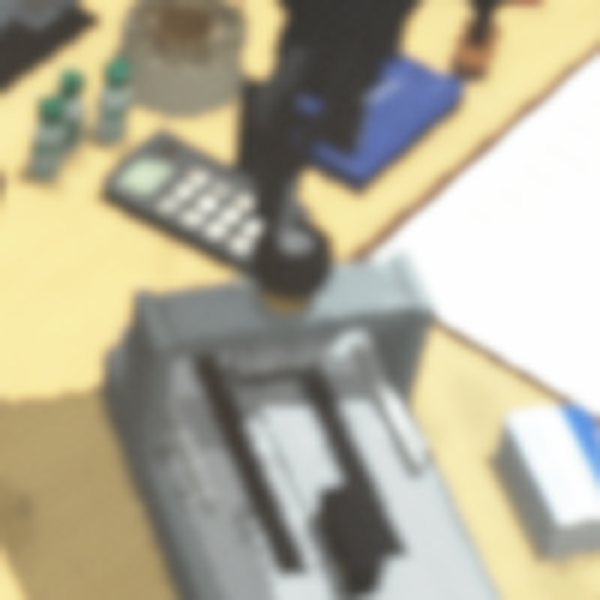

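arm_command:
  deltas:
    - [0.4,0.004,0,0.05,0,0,-0.24]
    - [0.4,0.004,0,0.1,0,0,-0.48]
    - [0.4,0.004,0,0.15,0,0,-0.7]
    - [0.4,0.004,0,0.2,0,0,-0.82]
    - [0.4,0.004,0,0.2,0,0,-0.82]

```text
clock: 13.55
position: [0.5169, -0.3927, 0.174]
tool_rot: [-3.14, 0.0, 0.897]
force: [0.4, -0.0, 1.0]
grip_width: 0.0596
```

```bash
python3 -c "
from h import *
st();plan(.517,-.393,.1475,0.9)
f=cams.grab_frame('scene');cv2.imwrite('pics/s11.png',cv2.resize(f[120:220,280:380],None,fx=6,fy=6,interpolation=2))"
```

```text
13.55 pos [ 0.5169 -0.3927  0.174 ] rot [-3.14   0.     0.897] F [ 0.36 -0.    1.01] M [ 0.066 -0.004 -0.007] w 0.0596
norm [-0.001  0.002  0.177] rot [-0.002  0.    -0.004] q [ 0.79  0.66 -0.35  1.58  0.26  0.95 -0.33]
```

View pics/s11.png

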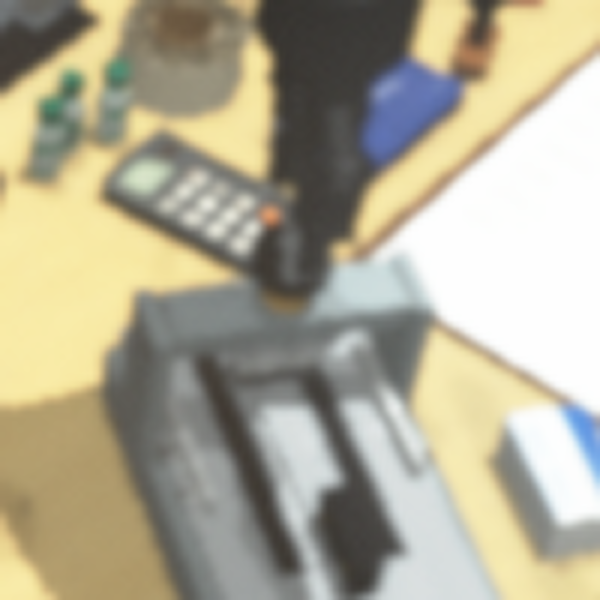

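arm_command:
  deltas:
    - [0.4,0,0,0.06,0,0,0]
    - [0.4,0,0,0.12,0,0,0]
    - [0.4,0,0,0.177,0,0,0]
    - [0.4,0,0,0.177,0,0,0]

```text
clock: 14.1
position: [0.5173, -0.3927, 0.1473]
tool_rot: [-3.14, 0.0, 0.901]
force: [-0.2, 0.7, 0.6]
grip_width: 0.0599
```

```bash
python3 -c "
from h import *
st()
f=cams.grab_frame('scene');cv2.imwrite('pics/s12.png',cv2.resize(f[140:200,300:360],None,fx=10,fy=10,interpolation=2))
f=cams.grab_frame('top');cv2.imwrite('pics/t12.png',cv2.resize(f[180:240,310:370],None,fx=10,fy=10,interpolation=2))"
```

```text
14.1 pos [ 0.5173 -0.3927  0.1473] rot [-3.1402  0.      0.9008] F [-0.22  0.65  0.56] M [-0.029  0.     0.024] w 0.0599
```

View pics/s12.png

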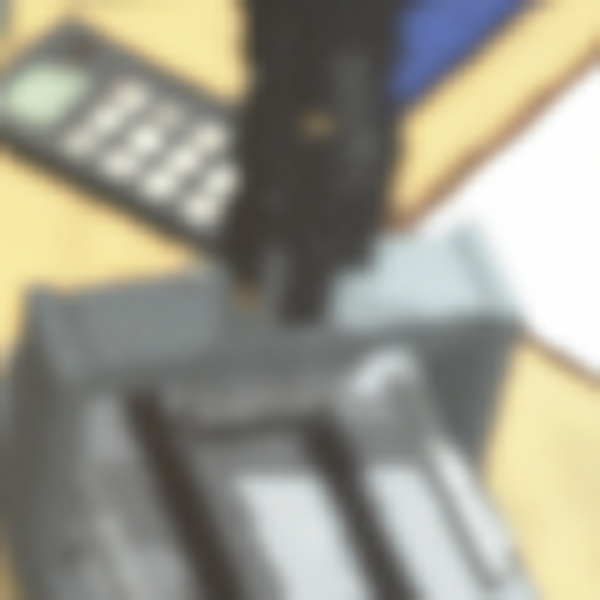

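arm_command:
  deltas:
    - [0,0,0,0,0,0,0]
    - [-0.3,0,0,0,0,0,0]
    - [-0.3,0,0,0,0,0,0]
    - [-0.3,0,0,0,0,0,0]
  newtons: 30

```text
clock: 14.7
position: [0.5175, -0.3929, 0.1488]
tool_rot: [-3.142, 0.0, 0.901]
force: [-2.6, 1.9, 5.6]
grip_width: 0.0385
```

```bash
python3 -c "
from h import *
st()"
```

```text
14.7 pos [ 0.5175 -0.3929  0.1488] rot [-3.1415e+00  1.0000e-04  9.0100e-01] F [-2.65  1.86  5.6 ] M [ 0.574  0.687 -0.01 ] w 0.0385
```

arm_command:
  deltas:
    - [-0.3,0,0,0,0,0,0.18]
    - [-0.3,0,0,0,0,0,0.38]
    - [-0.3,0,0,0,0,0,0.58]
    - [-0.3,0,0,0,0,0,0.78]
    - [-0.3,0,0,0,0,0,0.94]
    - [-0.3,0,0,0,0,0,0.94]

```text
clock: 15.45
position: [0.5183, -0.3942, 0.1489]
tool_rot: [3.139, -0.002, 0.16]
force: [4.6, -6.7, -2.5]
grip_width: 0.0387
```

```bash
python3 -c "
from h import *
st()"
```

```text
15.45 pos [ 0.5183 -0.3942  0.1489] rot [ 3.1389e+00 -1.6000e-03  1.6030e-01] F [ 4.61 -6.7  -2.53] M [-1.494 -0.912 -0.011] w 0.0387
```

arm_command:
  deltas:
    - [-0.3,0,0,0,0,0,0.18]
    - [-0.3,0,0,0,0,0,0.38]
    - [-0.3,0,0,0,0,0,0.58]
    - [-0.3,0,0,0,0,0,0.78]
    - [-0.3,0,0,0,0,0,0.93]
    - [-0.3,0,0,0,0,0,0.93]
    - [-0.3,0,0,0,0,0,0.93]

```text
clock: 16.32
position: [0.5179, -0.3957, 0.1489]
tool_rot: [3.139, -0.004, -0.569]
force: [5.0, -16.6, -5.9]
grip_width: 0.0387
```

```bash
python3 -c "
from h import *
st()"
```

```text
16.32 pos [ 0.5179 -0.3957  0.1489] rot [ 3.1391 -0.0044 -0.569 ] F [  5.02 -16.64  -5.92] M [-3.36  -1.017 -0.019] w 0.0387
```

arm_command:
  deltas:
    - [0.1,0,0,0,0,0,0]
    - [0.4,0,0,0,0,0,0]
    - [0.4,0,0,0,0,0,0]
    - [0.4,0,0,-0.2,0,0,0]
    - [0.4,0,0,-0.37,0,0,0]
    - [0.4,0,0,-0.37,0,0,0]

```text
clock: 17.08
position: [0.5184, -0.3934, 0.2057]
tool_rot: [-3.141, -0.003, -0.567]
force: [-0.0, -0.3, -0.2]
grip_width: 0.0599
```

```bash
python3 -c "
from h import *
st();plan(.4091,-.339,.2,-.4734)"
```

```text
17.07 pos [ 0.5184 -0.3934  0.2057] rot [-3.1415e+00 -3.1000e-03 -5.6750e-01] F [-0.02 -0.27 -0.16] M [-0.009  0.048  0.004] w 0.0599
norm [-0.809  0.086  0.036] rot [ 0.    -0.004 -0.12 ] q [ 0.53  0.61  0.04  1.57 -0.03  0.96 -1.56]
```

Back to the gauge handle.

arm_command:
  deltas:
    - [0,-0.3,0.03,0,0,-0.004,-0.12]
    - [0,-0.7,0.08,0.02,0,-0.004,-0.12]
    - [0,-0.809,0.086,0.03,0,-0.004,-0.12]
    - [0,-0.809,0.086,0.036,0,-0.004,-0.12]
    - [0,-0.809,0.086,0.3,0,-0.004,-0.12]
    - [0,-0.809,0.086,0.6,0,-0.004,-0.12]
    - [0,-0.809,0.086,0.7,0,-0.004,-0.12]
    - [0,-0.809,0.086,0.7,0,-0.004,-0.12]

```text
clock: 18.08
position: [0.4086, -0.3386, 0.0983]
tool_rot: [-3.141, 0.004, -0.473]
force: [-0.4, 0.0, 0.9]
grip_width: 0.0431
```

```bash
python3 -c "
from h import *
st();plan(.4091,-.339,.0655,-.4734)
f=cams.grab_frame('scene');cv2.imwrite('pics/s13.png',cv2.resize(f[150:240,290:380],None,fx=6.6,fy=6.6,interpolation=2))"
```

```text
18.07 pos [ 0.4086 -0.3386  0.0983] rot [-3.1412  0.0044 -0.4732] F [-0.43  0.01  0.89] M [ 0.02  -0.063 -0.016] w 0.0431
norm [0.005 0.001 0.219] rot [-0.     0.006  0.   ] q [ 0.58  0.59 -0.    1.96  0.    0.59 -1.46]
```

View pics/s13.png

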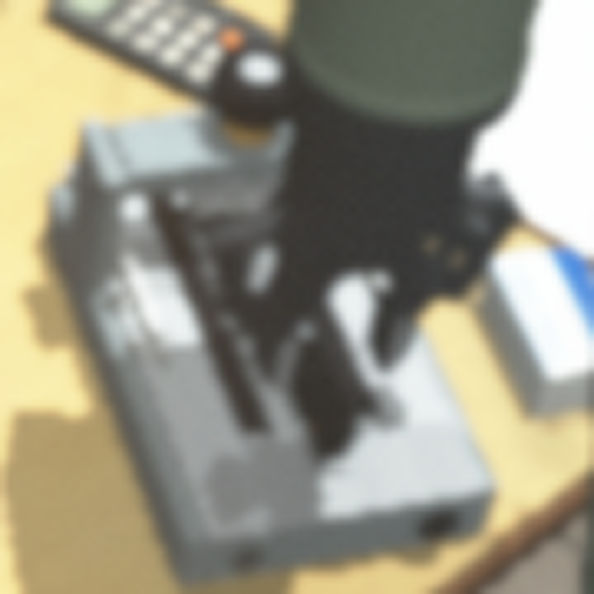

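arm_command:
  deltas:
    - [0,0.004,0,0.1,0,0.006,0]
    - [0,0.004,0,0.2,0,0.006,0]
    - [0,0.004,0,0.215,0,0.006,0]
    - [0,0.004,0,0.215,0,0.006,0]
    - [-0.5,0.004,0,0.215,0,0.006,0]
    - [-1,0.004,0,0.215,0,0.006,0]
    - [-1,0.004,0,0.215,0,0.006,0]
    - [-1,0.004,0,0.215,0,0.006,0]
  newtons: 40

```text
clock: 19.12
position: [0.409, -0.3391, 0.067]
tool_rot: [3.142, -0.002, -0.473]
force: [-0.8, -0.0, 7.1]
grip_width: 0.0152
```

```bash
python3 -c "
from h import *
st()"
```

```text
19.12 pos [ 0.409  -0.3391  0.067 ] rot [ 3.1416e+00 -2.4000e-03 -4.7340e-01] F [-0.79 -0.04  7.07] M [ 0.105  0.194 -0.113] w 0.0152
```

arm_command:
  deltas:
    - [-1,0,0,-0.002,0,0,0]
    - [-1,0,0,-0.002,0,0,0]

```text
clock: 19.38
position: [0.4089, -0.3389, 0.067]
tool_rot: [-3.141, -0.002, -0.473]
force: [-0.6, 0.7, 6.3]
grip_width: 0.0153
```

```bash
cat >>h.py <<'E'
def dr():
    s=st();F=s["force"];u=np.array([.89,-.456,0]);print("along feed",round(float(F@u),2),"feed pos",round(float((s["position"]-[.409,-.339,0])@u)*1000,2))
E
python3 -c "
from h import *
dr()"
```

```text
19.38 pos [ 0.4089 -0.3389  0.067 ] rot [-3.1415e+00 -1.8000e-03 -4.7330e-01] F [-0.63  0.74  6.32] M [0.033 0.103 0.01 ] w 0.0153
along feed -0.9 feed pos -0.16
```

arm_command:
  deltas:
    - [-1,-0.01,0,0,0,0,0]
    - [-1,-0.02,0,0,0,0,0]
    - [-1,-0.03,0,0,0,0,0]

```text
clock: 19.75
position: [0.4052, -0.337, 0.0671]
tool_rot: [-3.142, -0.003, -0.473]
force: [3.4, -1.4, 5.1]
grip_width: 0.0151
```

```bash
python3 -c "
from h import *
dr()"
```

```text
19.75 pos [ 0.4052 -0.337   0.0671] rot [-3.1415e+00 -2.8000e-03 -4.7330e-01] F [ 3.43 -1.37  5.05] M [-0.355 -0.7   -0.015] w 0.0151
along feed 3.68 feed pos -4.28
```

arm_command:
  deltas:
    - [-1,0,0,-0.005,0,0,0]
    - [-1,0,0,-0.005,0,0,0]

```text
clock: 20.0
position: [0.4043, -0.3365, 0.0673]
tool_rot: [-3.141, -0.001, -0.473]
force: [0.1, 0.3, -0.0]
grip_width: 0.0154
```

```bash
python3 -c "
from h import *
dr()"
```

```text
20.0 pos [ 0.4043 -0.3365  0.0673] rot [-3.1413e+00 -5.0000e-04 -4.7340e-01] F [ 0.06  0.31 -0.04] M [ 0.024 -0.023  0.031] w 0.0154
along feed -0.09 feed pos -5.27
```

Fz is now 0. Next I pull back a little and read the drag.

arm_command:
  deltas:
    - [-1,-0.01,0,0,0,0,0]
    - [-1,-0.02,0,0,0,0,0]

```text
clock: 20.25
position: [0.4018, -0.3353, 0.0674]
tool_rot: [-3.141, -0.001, -0.473]
force: [-0.2, -0.0, -0.6]
grip_width: 0.0154
```

```bash
python3 -c "
from h import *
dr()"
```

```text
20.25 pos [ 0.4018 -0.3353  0.0674] rot [-3.1414e+00 -1.1000e-03 -4.7340e-01] F [-0.23 -0.02 -0.56] M [0.003 0.018 0.007] w 0.0154
along feed -0.2 feed pos -8.06
```

arm_command:
  deltas:
    - [-1,0.01,0,0,0,0,0]
    - [-1,0.02,0,0,0,0,0]

```text
clock: 20.5
position: [0.4049, -0.3369, 0.0675]
tool_rot: [-3.141, -0.002, -0.473]
force: [0.7, 0.0, -1.1]
grip_width: 0.0154
```

```bash
python3 -c "
from h import *
dr()"
```

```text
20.5 pos [ 0.4049 -0.3369  0.0675] rot [-3.1414e+00 -1.6000e-03 -4.7340e-01] F [ 0.69  0.03 -1.06] M [-0.005 -0.013  0.023] w 0.0154
along feed 0.6 feed pos -4.64
```

No drag, so there is still play. I'll feel how much by lifting.

arm_command:
  deltas:
    - [-1,0.015,0,-0.003,0,0,0]
    - [-1,0.025,0,-0.004,0,0,0]
    - [-1,0.025,0,-0.004,0,0,0]

```text
clock: 20.88
position: [0.4083, -0.3385, 0.0681]
tool_rot: [-3.141, -0.002, -0.473]
force: [-0.1, -0.5, -1.5]
grip_width: 0.0152
```

```bash
python3 -c "
from h import *
dr()"
```

```text
20.88 pos [ 0.4083 -0.3385  0.0681] rot [-3.1414e+00 -1.6000e-03 -4.7330e-01] F [-0.14 -0.53 -1.53] M [-0.     0.015 -0.02 ] w 0.0152
along feed 0.12 feed pos -0.89
```

arm_command:
  deltas:
    - [-1,0,0,-0.002,0,0,0]
    - [-1,0,0,-0.004,0,0,0]
    - [-1,0,0,-0.004,0,0,0]

```text
clock: 21.25
position: [0.408, -0.3385, 0.0687]
tool_rot: [-3.141, -0.001, -0.473]
force: [0.7, -0.6, -1.7]
grip_width: 0.0151
```

```bash
python3 -c "
from h import *
dr()"
```

```text
21.25 pos [ 0.408  -0.3385  0.0687] rot [-3.1414e+00 -1.4000e-03 -4.7330e-01] F [ 0.69 -0.58 -1.72] M [-0.026  0.068 -0.007] w 0.0151
along feed 0.88 feed pos -1.09
```

arm_command:
  deltas:
    - [-1,0,0,-0.002,0,0,0]
    - [-1,0,0,-0.004,0,0,0]
    - [-1,0,0,-0.004,0,0,0]

```text
clock: 21.62
position: [0.4081, -0.3385, 0.0693]
tool_rot: [-3.141, -0.001, -0.473]
force: [0.6, -0.3, -4.2]
grip_width: 0.0153
```

```bash
python3 -c "
from h import *
dr()"
```

```text
21.62 pos [ 0.4081 -0.3385  0.0693] rot [-3.1414e+00 -1.5000e-03 -4.7340e-01] F [ 0.55 -0.33 -4.18] M [0.029 0.131 0.   ] w 0.0153
along feed 0.64 feed pos -1.05
```

arm_command:
  deltas:
    - [-1,0.006,0,0.006,0,0,0]
    - [-1,0.006,0,0.012,0,0,0]
    - [-1,0.006,0,0.013,0,0,0]
    - [-0.3,0.006,0,0.013,0,0,0]
    - [0,0.006,0,0.013,0,0,0]
    - [0,0.006,0,0.013,0,0,0]

```text
clock: 22.38
position: [0.4089, -0.3389, 0.0674]
tool_rot: [-3.141, -0.002, -0.473]
force: [1.2, -0.1, -0.2]
grip_width: 0.0427
```

arm_command:
  deltas:
    - [0,0,0,-0.3,0,0,0]
    - [0,0,0,-0.6,0,0,0]
    - [0,0,0,-0.9,0,0,0]
    - [0,0,0,-0.9,0,0,0]

```text
clock: 22.88
position: [0.4098, -0.3397, 0.2055]
tool_rot: [3.141, -0.007, -0.473]
force: [-0.4, -0.0, -0.2]
grip_width: 0.0428
```

```bash
python3 -c "
from h import *
st();plan(.5155,-.3955,.2,-.1)"
```

```text
22.88 pos [ 0.4098 -0.3397  0.2055] rot [ 3.1411 -0.0069 -0.4735] F [-0.45 -0.04 -0.24] M [ 0.016 -0.03   0.01 ] w 0.0428
norm [0.796 0.01  0.042] rot [ 0.002 -0.009 -0.476] q [ 0.58  0.43  0.01  1.89 -0.    0.81 -1.46]
```

arm_command:
  deltas:
    - [0.4,0.3,0.01,0,0,0,-0.2]
    - [0.4,0.65,0.01,0,0,0,-0.4]
    - [0.4,0.796,0.01,0,0,0,-0.476]
    - [0.4,0.796,0.01,0,0,0,-0.476]
    - [0.4,0.796,0.01,0.1,0,0,-0.476]
    - [0.4,0.796,0.01,0.25,0,0,-0.476]
    - [0.4,0.796,0.01,0.37,0,0,-0.476]
    - [0.4,0.796,0.01,0.37,0,0,-0.476]

```text
clock: 23.88
position: [0.5134, -0.394, 0.1454]
tool_rot: [-3.141, 0.001, -0.1]
force: [-0.2, -0.2, 0.7]
grip_width: 0.0598
```

```bash
python3 -c "
from h import *
st();plan(.5155,-.3955,.148,-.1)"
```

```text
23.88 pos [ 0.5134 -0.394   0.1454] rot [-3.1408e+00  9.0000e-04 -9.9700e-02] F [-0.2  -0.2   0.65] M [ 0.053 -0.006  0.086] w 0.0598
norm [ 0.015  0.009 -0.017] rot [-0.001  0.001  0.   ] q [ 0.61  0.67 -0.08  1.62  0.06  0.85 -1.16]
```

arm_command:
  deltas:
    - [0.4,0.015,0.009,-0.012,0,0,0]
    - [0,0.015,0.009,-0.012,0,0,0]
    - [-0.3,0.015,0.009,-0.012,0,0,0]
    - [-0.3,0.015,0.009,-0.012,0,0,0]
    - [-0.3,0.015,0.009,-0.012,0,0,0]
  newtons: 30

```text
clock: 24.5
position: [0.5172, -0.395, 0.1502]
tool_rot: [-3.141, -0.003, -0.099]
force: [-2.6, 8.9, 13.4]
grip_width: 0.0386
```

```bash
python3 -c "
from h import *
st()"
```

```text
24.5 pos [ 0.5172 -0.395   0.1502] rot [-3.1408e+00 -2.6000e-03 -9.8800e-02] F [-2.64  8.91 13.38] M [ 2.331  0.527 -0.026] w 0.0386
```

arm_command:
  deltas:
    - [-0.3,0,0,0,0,0,0.15]
    - [-0.3,0,0,0,0,0,0.35]
    - [-0.3,0,0,0,0,0,0.5]
    - [-0.3,0,0,0,0,0,0.5]
    - [-0.3,0,0,0,0,0,0.5]

```text
clock: 25.12
position: [0.5171, -0.3954, 0.1502]
tool_rot: [-3.14, -0.002, -0.492]
force: [-2.4, 7.5, 13.2]
grip_width: 0.0385
```

```bash
python3 -c "
from h import *
st()"
```

```text
25.12 pos [ 0.5171 -0.3954  0.1502] rot [-3.1403e+00 -2.4000e-03 -4.9180e-01] F [-2.37  7.48 13.19] M [ 1.808  0.472 -0.087] w 0.0385
```

arm_command:
  deltas:
    - [0.1,0,0,0,0,0,0]
    - [0.4,0,0,0,0,0,0]
    - [0.4,0,0,0,0,0,0]
    - [0.4,0,0,-0.2,0,0,0]
    - [0.4,0,0,-0.37,0,0,0]
    - [0.4,0,0,-0.37,0,0,0]

```text
clock: 25.88
position: [0.5171, -0.3967, 0.2063]
tool_rot: [3.141, -0.005, -0.492]
force: [0.4, -0.7, 0.3]
grip_width: 0.0597
```

```bash
python3 -c "
from h import *
st();plan(.409,-.339,.2,-.4734)"
```

```text
25.88 pos [ 0.5171 -0.3967  0.2063] rot [ 3.1415 -0.0046 -0.4923] F [ 0.4  -0.75  0.32] M [-0.001  0.033 -0.017] w 0.0597
norm [-0.817  0.001  0.038] rot [ 0.    -0.006 -0.024] q [ 0.54  0.61  0.03  1.57 -0.02  0.96 -1.48]
```

arm_command:
  deltas:
    - [0,-0.3,0,0,0,-0.006,-0.024]
    - [0,-0.7,0,0.02,0,-0.006,-0.024]
    - [0,-0.817,0.001,0.03,0,-0.006,-0.024]
    - [0,-0.817,0.001,0.04,0,-0.006,-0.024]
    - [0,-0.817,0.001,0.3,0,-0.006,-0.024]
    - [0,-0.817,0.001,0.6,0,-0.006,-0.024]
    - [0,-0.817,0.001,0.7,0,-0.006,-0.024]
    - [0,-0.817,0.001,0.7,0,-0.006,-0.024]

```text
clock: 26.88
position: [0.4088, -0.3385, 0.0987]
tool_rot: [-3.141, 0.004, -0.473]
force: [0.5, -0.0, 0.1]
grip_width: 0.043
```

```bash
python3 -c "
from h import *
st();plan(.409,-.339,.0672,-.4734)"
```

```text
26.88 pos [ 0.4088 -0.3385  0.0987] rot [-3.1412  0.0044 -0.4732] F [ 0.53 -0.01  0.08] M [ 0.031 -0.007 -0.066] w 0.043
norm [0.004 0.002 0.21 ] rot [-0.     0.006  0.   ] q [ 0.57  0.59  0.01  1.96 -0.01  0.59 -1.45]
```

arm_command:
  deltas:
    - [0,0.004,0.002,0.1,0,0.006,0]
    - [0,0.004,0.002,0.19,0,0.006,0]
    - [0,0.004,0.002,0.21,0,0.006,0]
    - [0,0.004,0.002,0.21,0,0.006,0]
    - [-0.5,0.004,0.002,0.21,0,0.006,0]
    - [-1,0.004,0.002,0.21,0,0.006,0]
    - [-1,0.004,0.002,0.21,0,0.006,0]
    - [-1,0.004,0.002,0.207,0,0.006,0]
  newtons: 40

```text
clock: 27.88
position: [0.4089, -0.339, 0.0684]
tool_rot: [-3.141, -0.002, -0.473]
force: [0.9, -0.3, -0.5]
grip_width: 0.0152
```

```bash
python3 -c "
from h import *
dr()"
```

```text
27.88 pos [ 0.4089 -0.339   0.0684] rot [-3.1414e+00 -1.9000e-03 -4.7340e-01] F [ 0.89 -0.25 -0.5 ] M [0.01  0.019 0.043] w 0.0152
along feed 0.91 feed pos -0.1
```

arm_command:
  deltas:
    - [-1,-0.01,0,0,0,0,0]
    - [-1,-0.02,0,0,0,0,0]

```text
clock: 28.12
position: [0.4062, -0.3376, 0.0683]
tool_rot: [-3.141, -0.002, -0.473]
force: [1.1, -0.8, 1.4]
grip_width: 0.0153
```

```bash
python3 -c "
from h import *
dr()"
```

```text
28.12 pos [ 0.4062 -0.3376  0.0683] rot [-3.1414e+00 -2.1000e-03 -4.7330e-01] F [ 1.12 -0.8   1.35] M [-0.145 -0.215  0.019] w 0.0153
along feed 1.36 feed pos -3.09
```

arm_command:
  deltas:
    - [-1,-0.01,0,0,0,0,0]
    - [-1,-0.02,0,0,0,0,0]

```text
clock: 28.38
position: [0.4036, -0.3363, 0.0682]
tool_rot: [-3.141, -0.002, -0.473]
force: [1.9, -1.1, 2.3]
grip_width: 0.0155
```

```bash
python3 -c "
from h import *
dr()"
```

```text
28.38 pos [ 0.4036 -0.3363  0.0682] rot [-3.1415e+00 -2.1000e-03 -4.7330e-01] F [ 1.86 -1.09  2.28] M [-0.24  -0.358  0.027] w 0.0155
along feed 2.15 feed pos -6.06
```

arm_command:
  deltas:
    - [-1,0,0,-0.003,0,0,0]
    - [-1,0.01,0,-0.003,0,0,0]
    - [-1,0.02,0,-0.003,0,0,0]

```text
clock: 28.75
position: [0.4062, -0.3375, 0.0685]
tool_rot: [-3.141, -0.001, -0.473]
force: [-0.6, -0.1, -0.8]
grip_width: 0.0154
```

```bash
python3 -c "
from h import *
dr()"
```

```text
28.75 pos [ 0.4062 -0.3375  0.0685] rot [-3.1413e+00 -1.3000e-03 -4.7330e-01] F [-0.63 -0.14 -0.8 ] M [ 0.015 -0.029 -0.014] w 0.0154
along feed -0.49 feed pos -3.2
```

arm_command:
  deltas:
    - [-1,0.01,0,0,0,0,0]
    - [-1,0.02,0,0,0,0,0]

```text
clock: 29.0
position: [0.4089, -0.3389, 0.0685]
tool_rot: [-3.141, -0.001, -0.473]
force: [-0.1, 0.3, -1.5]
grip_width: 0.0154
```

```bash
python3 -c "
from h import *
dr()"
```

```text
29.0 pos [ 0.4089 -0.3389  0.0685] rot [-3.1414e+00 -1.4000e-03 -4.7330e-01] F [-0.09  0.26 -1.5 ] M [-0.031 -0.012  0.018] w 0.0154
along feed -0.2 feed pos -0.14
```

arm_command:
  deltas:
    - [-1,0,0,-0.003,0,0,0]
    - [-1,0,0,-0.003,0,0,0]
    - [-1,0,0,-0.003,0,0,0]

```text
clock: 29.38
position: [0.4088, -0.3389, 0.069]
tool_rot: [-3.141, -0.002, -0.473]
force: [0.7, 0.7, -2.7]
grip_width: 0.0155
```

```bash
python3 -c "
from h import *
dr()"
```

```text
29.38 pos [ 0.4088 -0.3389  0.069 ] rot [-3.1414e+00 -1.6000e-03 -4.7330e-01] F [ 0.71  0.69 -2.71] M [-0.025 -0.033 -0.007] w 0.0155
along feed 0.31 feed pos -0.22
```

arm_command:
  deltas:
    - [-1,0,0,-0.003,0,0,0]
    - [-1,0,0,-0.003,0,0,0]
    - [-1,0,0,-0.003,0,0,0]

```text
clock: 29.75
position: [0.4088, -0.3389, 0.0695]
tool_rot: [-3.141, -0.002, -0.473]
force: [0.5, 0.3, -3.2]
grip_width: 0.0153
```

```bash
python3 -c "
from h import *
dr()"
```

```text
29.75 pos [ 0.4088 -0.3389  0.0695] rot [-3.1414e+00 -1.5000e-03 -4.7330e-01] F [ 0.51  0.29 -3.15] M [0.025 0.063 0.028] w 0.0153
along feed 0.33 feed pos -0.22
```

arm_command:
  deltas:
    - [-1,0,0,0.004,0,0,0]
    - [-1,0,0,0.007,0,0,0]
    - [-1,0,0,0.007,0,0,0]
    - [-0.3,0,0,0.007,0,0,0]
    - [0,0,0,0.007,0,0,0]
    - [0,0,0,0.007,0,0,0]

```text
clock: 30.5
position: [0.4088, -0.339, 0.0685]
tool_rot: [-3.141, -0.002, -0.473]
force: [-0.4, -0.6, 0.0]
grip_width: 0.0426
```

arm_command:
  deltas:
    - [0,0,0,-0.3,0,0,0]
    - [0,0,0,-0.6,0,0,0]
    - [0,0,0,-0.9,0,0,0]
    - [0,0,0,-0.9,0,0,0]

```text
clock: 31.0
position: [0.4097, -0.3398, 0.2066]
tool_rot: [3.141, -0.007, -0.474]
force: [-0.6, -0.5, -0.4]
grip_width: 0.0424
```

```bash
python3 -c "
from h import *
st();plan(.517,-.395,.2,-.15)"
```

```text
31.0 pos [ 0.4097 -0.3398  0.2066] rot [ 3.1411 -0.007  -0.4736] F [-0.55 -0.51 -0.36] M [ 0.     0.045 -0.01 ] w 0.0424
norm [0.804 0.002 0.049] rot [ 0.002 -0.009 -0.412] q [ 0.57  0.42  0.02  1.89 -0.01  0.82 -1.45]
```

arm_command:
  deltas:
    - [0.4,0.3,0.01,0,0,0,-0.2]
    - [0.4,0.65,0.01,0,0,0,-0.4]
    - [0.4,0.815,0.01,0,0,0,-0.412]
    - [0.4,0.815,0.01,0,0,0,-0.412]
    - [0.4,0.815,0.01,0.1,0,0,-0.412]
    - [0.4,0.815,0.01,0.25,0,0,-0.412]
    - [0.4,0.815,0.01,0.35,0,0,-0.412]
    - [0.4,0.815,0.01,0.35,0,0,-0.412]

```text
clock: 32.0
position: [0.5159, -0.3954, 0.1498]
tool_rot: [-3.141, 0.001, -0.15]
force: [0.4, 0.9, 0.5]
grip_width: 0.0599
```

```bash
python3 -c "
from h import *
st();plan(.517,-.395,.1485,-.15)"
```

```text
32.0 pos [ 0.5159 -0.3954  0.1498] rot [-3.141e+00  5.000e-04 -1.498e-01] F [0.4  0.95 0.53] M [0.    0.041 0.004] w 0.0599
norm [ 0.007 -0.004  0.009] rot [-0.001  0.001  0.   ] q [ 0.6   0.67 -0.05  1.61  0.04  0.86 -1.19]
```

Next I close and turn by 0.31 rad (0.395 units).

arm_command:
  deltas:
    - [0.2,0.007,-0.002,0.005,0,0,0]
    - [-0.3,0.007,-0.002,0.005,0,0,0]
    - [-0.3,0.007,-0.002,0.005,0,0,0]
    - [-0.3,0.007,-0.002,0.005,0,0,0]
    - [-0.3,0.007,-0.002,0.005,0,0,0]
  newtons: 30

```text
clock: 32.62
position: [0.5184, -0.3952, 0.1513]
tool_rot: [-3.141, -0.002, -0.149]
force: [-0.4, 5.2, 5.7]
grip_width: 0.039
```

```bash
python3 -c "
from h import *
st()"
```

```text
32.62 pos [ 0.5184 -0.3952  0.1513] rot [-3.1414e+00 -2.5000e-03 -1.4940e-01] F [-0.35  5.22  5.67] M [1.235 0.225 0.003] w 0.039
```

arm_command:
  deltas:
    - [-0.3,0,0,0,0,0,0.15]
    - [-0.3,0,0,0,0,0,0.3]
    - [-0.3,0,0,0,0,0,0.395]
    - [-0.3,0,0,0,0,0,0.395]
    - [-0.3,0,0,0,0,0,0.395]

```text
clock: 33.25
position: [0.5182, -0.3959, 0.1513]
tool_rot: [-3.141, -0.003, -0.459]
force: [-1.8, 3.4, 7.1]
grip_width: 0.0386
```

```bash
python3 -c "
from h import *
st()"
```

```text
33.25 pos [ 0.5182 -0.3959  0.1513] rot [-3.1414e+00 -2.7000e-03 -4.5860e-01] F [-1.77  3.37  7.08] M [ 0.517  0.399 -0.116] w 0.0386
```

arm_command:
  deltas:
    - [0.1,0,0,0,0,0,0]
    - [0.4,0,0,0,0,0,0]
    - [0.4,0,0,0,0,0,0]
    - [0.4,0,0,-0.2,0,0,0]
    - [0.4,0,0,-0.37,0,0,0]
    - [0.4,0,0,-0.37,0,0,0]

```text
clock: 34.0
position: [0.5185, -0.3964, 0.2078]
tool_rot: [3.141, -0.005, -0.46]
force: [0.4, -0.3, -0.5]
grip_width: 0.06
```

```bash
python3 -c "
from h import *
st();plan(.409,-.339,.2,-.4734)"
```

```text
34.0 pos [ 0.5185 -0.3964  0.2078] rot [ 3.1414 -0.0047 -0.46  ] F [ 0.37 -0.33 -0.53] M [ 0.012  0.061 -0.03 ] w 0.06
norm [-0.824 -0.019  0.048] rot [ 0.    -0.006  0.017] q [ 0.54  0.61  0.03  1.57 -0.02  0.96 -1.45]
```

arm_command:
  deltas:
    - [0,-0.3,0,0,0,-0.006,0.017]
    - [0,-0.7,-0.015,0.02,0,-0.006,0.017]
    - [0,-0.824,-0.019,0.04,0,-0.006,0.017]
    - [0,-0.824,-0.019,0.05,0,-0.006,0.017]
    - [0,-0.824,-0.019,0.3,0,-0.006,0.017]
    - [0,-0.824,-0.019,0.6,0,-0.006,0.017]
    - [0,-0.824,-0.019,0.7,0,-0.006,0.017]
    - [0,-0.824,-0.019,0.7,0,-0.006,0.017]

```text
clock: 35.0
position: [0.4086, -0.3384, 0.1002]
tool_rot: [-3.141, 0.005, -0.473]
force: [0.8, 0.2, 0.7]
grip_width: 0.0424
```

```bash
python3 -c "
from h import *
st();plan(.409,-.339,.0675,-.4734)"
```

```text
35.0 pos [ 0.4086 -0.3384  0.1002] rot [-3.1412  0.0046 -0.4732] F [0.85 0.23 0.71] M [0.001 0.05  0.007] w 0.0424
norm [0.005 0.002 0.218] rot [-0.     0.006  0.   ] q [ 0.56  0.59  0.02  1.96 -0.02  0.59 -1.45]
```

arm_command:
  deltas:
    - [0,0.005,0.002,0.1,0,0.006,0]
    - [0,0.005,0.002,0.2,0,0.006,0]
    - [0,0.005,0.002,0.215,0,0.006,0]
    - [0,0.005,0.002,0.215,0,0.006,0]
    - [-0.5,0.005,0.002,0.215,0,0.006,0]
    - [-1,0.005,0.002,0.215,0,0.006,0]
    - [-1,0.005,0.002,0.213,0,0.006,0]
    - [-1,0.005,0.002,0.211,0,0.006,0]
  newtons: 40

```text
clock: 36.0
position: [0.4091, -0.3391, 0.0692]
tool_rot: [-3.141, -0.002, -0.473]
force: [1.9, -0.9, -1.7]
grip_width: 0.0154
```

```bash
python3 -c "
from h import *
dr()"
```

```text
36.0 pos [ 0.4091 -0.3391  0.0692] rot [-3.1415e+00 -2.0000e-03 -4.7340e-01] F [ 1.86 -0.94 -1.66] M [-0.267 -0.258  0.007] w 0.0154
along feed 2.09 feed pos 0.12
```

arm_command:
  deltas:
    - [-1,-0.01,0,0,0,0,0]
    - [-1,-0.02,0,0,0,0,0]

```text
clock: 36.25
position: [0.4064, -0.3376, 0.0691]
tool_rot: [-3.141, -0.002, -0.473]
force: [3.2, -1.5, -2.4]
grip_width: 0.0154
```

```bash
python3 -c "
from h import *
dr()"
```

```text
36.25 pos [ 0.4064 -0.3376  0.0691] rot [-3.1414e+00 -2.0000e-03 -4.7320e-01] F [ 3.19 -1.48 -2.37] M [-0.34  -0.493 -0.061] w 0.0154
along feed 3.51 feed pos -2.97
```

arm_command:
  deltas:
    - [-1,-0.008,0,0.002,0,0,0]
    - [-1,-0.016,0,0.002,0,0,0]

```text
clock: 36.5
position: [0.4045, -0.3367, 0.0689]
tool_rot: [-3.141, -0.003, -0.473]
force: [4.6, -2.4, 0.9]
grip_width: 0.0153
```

```bash
python3 -c "
from h import *
dr()"
```

```text
36.5 pos [ 0.4045 -0.3367  0.0689] rot [-3.1415e+00 -2.7000e-03 -4.7320e-01] F [ 4.64 -2.38  0.89] M [-0.445 -0.942  0.053] w 0.0153
along feed 5.22 feed pos -5.04
```

arm_command:
  deltas:
    - [-1,-0.008,0,0.0005,0,0,0]
    - [-1,-0.016,0,0.0005,0,0,0]

```text
clock: 36.75
position: [0.4025, -0.3357, 0.0689]
tool_rot: [-3.142, -0.003, -0.473]
force: [5.6, -2.2, 2.4]
grip_width: 0.0153
```

```bash
python3 -c "
from h import *
dr()"
```

```text
36.75 pos [ 0.4025 -0.3357  0.0689] rot [-3.1415e+00 -3.0000e-03 -4.7330e-01] F [ 5.62 -2.18  2.38] M [-0.523 -1.065  0.018] w 0.0153
along feed 5.99 feed pos -7.31
```

arm_command:
  deltas:
    - [-1,0.013,0,0,0,0,0]
    - [-1,0.026,0,0,0,0,0]

```text
clock: 37.0
position: [0.4025, -0.3357, 0.0688]
tool_rot: [-3.141, 0.005, -0.474]
force: [-23.6, 16.1, 39.9]
grip_width: 0.0151
```

```bash
python3 -c "
from h import *
dr()"
```

```text
37.0 pos [ 0.4025 -0.3357  0.0688] rot [-3.141   0.005  -0.4739] F [-23.57  16.07  39.93] M [3.034 4.552 0.054] w 0.0151
along feed -28.3 feed pos -7.27
```

arm_command:
  deltas:
    - [-1,0.013,0,0,0,0,0]
    - [-1,0.026,0,0,0,0,0]

```text
clock: 37.25
position: [0.4052, -0.3374, 0.0688]
tool_rot: [-3.141, 0.006, -0.474]
force: [-21.8, 12.7, 32.7]
grip_width: 0.015
```

```bash
python3 -c "
from h import *
dr()"
```

```text
37.25 pos [ 0.4052 -0.3374  0.0688] rot [-3.1411  0.0063 -0.4742] F [-21.79  12.75  32.73] M [2.337 4.323 0.073] w 0.015
along feed -25.21 feed pos -4.15
```

arm_command:
  deltas:
    - [-1,-0.012,0,-0.003,0,0,0]
    - [-1,-0.012,0,-0.003,0,0,0]

```text
clock: 37.5
position: [0.406, -0.3376, 0.0689]
tool_rot: [-3.141, 0.001, -0.474]
force: [-7.8, 3.2, 7.5]
grip_width: 0.0152
```

```bash
python3 -c "
from h import *
dr()"
```

```text
37.5 pos [ 0.406  -0.3376  0.0689] rot [-3.1413e+00  1.2000e-03 -4.7370e-01] F [-7.79  3.23  7.53] M [ 0.639  1.501 -0.055] w 0.0152
along feed -8.4 feed pos -3.33
```

arm_command:
  deltas:
    - [-1,-0.008,0,-0.002,0,0,0]
    - [-1,-0.016,0,-0.002,0,0,0]

```text
clock: 37.75
position: [0.4055, -0.3372, 0.0694]
tool_rot: [-3.141, -0.002, -0.473]
force: [3.0, -0.7, -4.1]
grip_width: 0.015
```

```bash
python3 -c "
from h import *
dr()"
```

```text
37.75 pos [ 0.4055 -0.3372  0.0694] rot [-3.1415e+00 -2.2000e-03 -4.7330e-01] F [ 2.98 -0.71 -4.12] M [-0.248 -0.232 -0.036] w 0.015
along feed 2.98 feed pos -3.96
```

arm_command:
  deltas:
    - [-1,-0.008,0,0,0,0,0]
    - [-1,-0.016,0,0,0,0,0]

```text
clock: 38.0
position: [0.4032, -0.3359, 0.0694]
tool_rot: [-3.141, -0.002, -0.473]
force: [2.2, -0.9, -3.5]
grip_width: 0.0156
```

```bash
python3 -c "
from h import *
dr()"
```

```text
38.0 pos [ 0.4032 -0.3359  0.0694] rot [-3.1414e+00 -1.8000e-03 -4.7320e-01] F [ 2.17 -0.9  -3.54] M [-0.163 -0.265 -0.03 ] w 0.0156
along feed 2.34 feed pos -6.59
```

arm_command:
  deltas:
    - [-1,-0.006,0,0.0018,0,0,0]
    - [-1,-0.012,0,0.0018,0,0,0]

```text
clock: 38.25
position: [0.4015, -0.3351, 0.0691]
tool_rot: [-3.141, -0.002, -0.473]
force: [1.6, -1.4, -2.6]
grip_width: 0.0151
```

```bash
python3 -c "
from h import *
dr()"
```

```text
38.25 pos [ 0.4015 -0.3351  0.0691] rot [-3.1414e+00 -1.7000e-03 -4.7330e-01] F [ 1.58 -1.37 -2.62] M [-0.153 -0.418 -0.003] w 0.0151
along feed 2.03 feed pos -8.45
```

arm_command:
  deltas:
    - [-1,-0.006,0,0,0,0,0]
    - [-1,-0.012,0,0,0,0,0]

```text
clock: 38.5
position: [0.3998, -0.3343, 0.0692]
tool_rot: [-3.141, -0.002, -0.473]
force: [2.0, -1.2, -2.6]
grip_width: 0.0148
```

```bash
python3 -c "
from h import *
dr()"
```

```text
38.5 pos [ 0.3998 -0.3343  0.0692] rot [-3.1414e+00 -1.7000e-03 -4.7330e-01] F [ 2.   -1.23 -2.59] M [-0.224 -0.342 -0.006] w 0.0148
along feed 2.34 feed pos -10.29
```

arm_command:
  deltas:
    - [-1,-0.004,0,0.0015,0,0,0]
    - [-1,-0.008,0,0.0015,0,0,0]
    - [-1,-0.012,0,0.0015,0,0,0]

```text
clock: 38.88
position: [0.3983, -0.3335, 0.0689]
tool_rot: [-3.141, -0.002, -0.473]
force: [2.6, -2.3, -1.9]
grip_width: 0.0153
```

```bash
python3 -c "
from h import *
dr()"
```

```text
38.88 pos [ 0.3983 -0.3335  0.0689] rot [-3.1414e+00 -1.7000e-03 -4.7340e-01] F [ 2.65 -2.27 -1.87] M [-0.278 -0.469  0.036] w 0.0153
along feed 3.39 feed pos -12.05
```

Free drag comes out at about 4 N, and readings before and after the hard push agree. Next I release and retreat.

arm_command:
  deltas:
    - [-1,0,0,0.001,0,0,0]
    - [-0.5,0,0,0.001,0,0,0]
    - [0,0,0,0.001,0,0,0]
    - [0,0,0,0.001,0,0,0]
    - [0,0,0,-0.3,0,0,0]
    - [0,0,0,-0.6,0,0,0]
    - [0,0,0,-0.95,0,0,0]
    - [0,0,0,-0.95,0,0,0]

```text
clock: 39.88
position: [0.3992, -0.3344, 0.2149]
tool_rot: [3.141, -0.007, -0.474]
force: [0.1, 0.5, -1.0]
grip_width: 0.0429
```

arm_command:
  deltas:
    - [0,-0.1,0.4,-0.2,0,0,0]
    - [0,-0.2,0.8,-0.3,0,0,0]
    - [0,-0.2,1.0,-0.3,0,0,0]
    - [0,-0.2,1.0,-0.3,0,0,0]
    - [0,-0.2,1.0,-0.3,0,0,0]

```text
clock: 40.5
position: [0.3031, -0.4525, 0.2556]
tool_rot: [-3.141, -0.001, -0.473]
force: [1.2, 0.1, -0.4]
grip_width: 0.0427
```

```bash
python3 -c "
from h import *
st()
f=cams.grab_frame('top');cv2.imwrite('pics/t20.png',cv2.resize(f[190:290,270:390],None,fx=6,fy=6,interpolation=2))
f=cams.grab_frame('scene');cv2.imwrite('pics/s20.png',cv2.resize(f[160:240,290:370],None,fx=7.5,fy=7.5,interpolation=2))"
```

```text
40.5 pos [ 0.3031 -0.4525  0.2556] rot [-3.1406e+00 -5.0000e-04 -4.7300e-01] F [ 1.22  0.08 -0.43] M [-0.031 -0.03  -0.045] w 0.0427
```

View pics/t20.png

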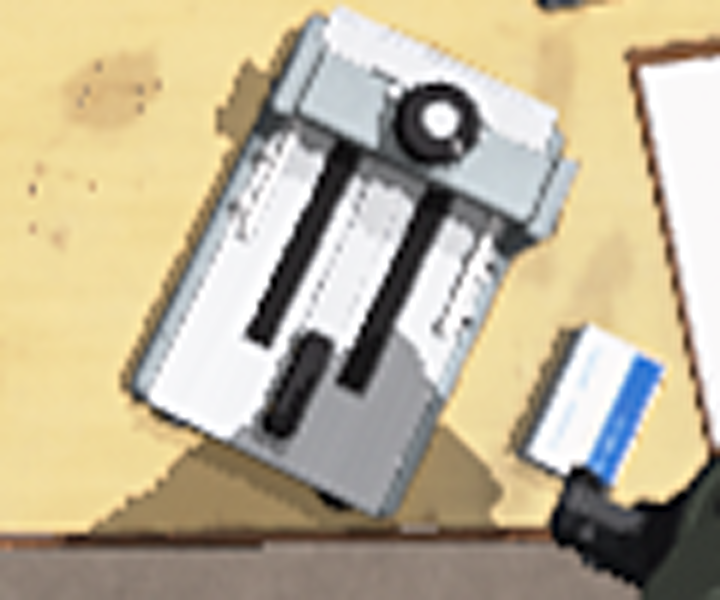

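View pics/s20.png

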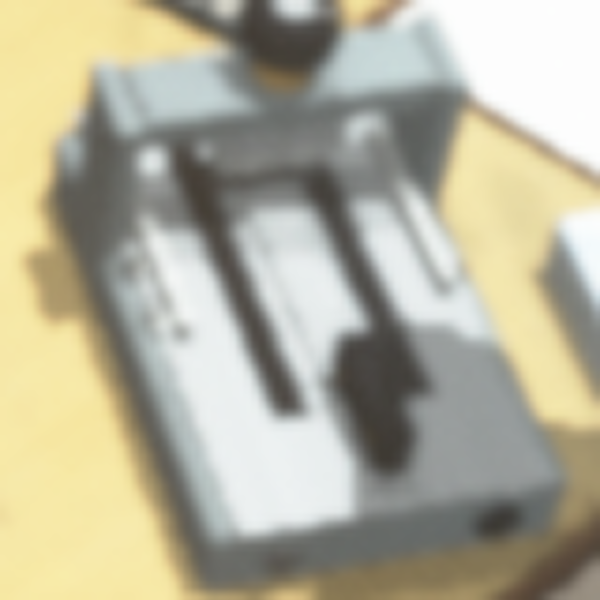

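```bash
python3 -c "
from h import *
T=lambda u,v,z:ray('top',(u+.5)/6-.5+270,(v+.5)/6-.5+190,z)
a=T(277,428,.073);b=T(318,340,.075);k=T(439,121,.152);u=np.array([np.cos(.468),-np.sin(.468)]);v=np.array([-u[1],u[0]])
m=(a+b)/2;d=m-k
print(a,b,k,np.linalg.norm(a-b)); print('handle mid rel nip: x',d[:2]@u*1000,'y',d[:2]@v*1000,'tip beyond',d[:2]@u*1000+149, 'yaw',np.arctan2((b-a)[1],(b-a)[0]))"
```

```text
[ 0.37638192 -0.31948827  0.073     ] [ 0.41957046 -0.34172101  0.075     ] [ 0.51577551 -0.39286171  0.152     ] 0.04861630235949836
handle mid rel nip: x -133.21692744082907 y 2.423166675987251 tip beyond 15.783072559170932 yaw -0.47540416221464227
```

```bash
python3 -c "
from h import *
st();print(job.job_done())"
```

```text
40.6 pos [ 0.3035 -0.4523  0.2559] rot [-3.1408e+00 -9.0000e-04 -4.7190e-01] F [ 0.66  0.32 -0.37] M [-0.009  0.017  0.036] w 0.0426
the job is handed in; nothing more can be done
None
```

The job is handed in at about 41 s: the gauge lies in the gap with a light drag on the blade, and the gripper is well clear of everything. One hard push while I was feeling the drag may count against it.

**What I did:** I slid the gauge flat along the bed and under the gate, and met no resistance going in. I felt about 3.7 mm of play, then turned the knob down in three grasps of 1.47, 0.39 and 0.31 rad, feeling the blade between grasps. There was no drag after the second.

**Last checks:**
- **Drag:** pulling the blade back gave about 3.4 to 5.2 N, depending on how much I was lifting or pressing. I make the free drag about 4 N. That suggests about 3 to 5 N on the blade, a little under the 5 N aim.
- **Position:** in the top picture the tip is about 16 mm beyond the nip point, 2 mm off the middle line and in line with the feed. That is inside the 10 to 45 mm window but short of the ideal 28, because the drag pulls drew it back. I worked this out from the handle and knob, as the tip itself is hidden.

**What went wrong:** pushing the blade forward against the drag made it bind. The wrist read about 40 N downward and 28 N along the feed for about a quarter of a second. I eased off at once, and the drag afterwards matched the drag before. I did not measure the force on the gate at that moment, so I can't rule out that it went over its 15 N limit.

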